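Tighten the loose tie nut inside a bathroom cart's corner post

ROBOT

A 7-joint arm with a two-finger parallel gripper is mounted at the origin on the work surface. World frame = base frame: x ahead of the robot, y to its left, z up, the work surface at z = 0. Lengths are in mm, angles in rad, forces in N, time in s.
With the tool pointing down it reaches from about 400 to 925 mm from the base axis. Payload 5.6 kg.
Tool frame: the origin (TCP) lies at the very end of the fingers, on their centre line; the grasp point (between the pads) lies 19 mm behind it; x points along the fingers, y is the direction in which the jaws open and shut, and the axes are right-handed (so a half turn about x gives the same grasp; the last joint's range is limited). The gripper opens to 85 mm and grips with 20 to 120 N. Pads are 22 mm wide; open, the fingers measure 114 mm over their backs; the gripper's body (76 mm by 85 mm) begins 54 mm behind the grasp point. The pads swing forward as they close: fully open they stand 13 mm farther back than shut.
Start: joints at [-1.223, 0.468, -0.012, 1.603, 0.006, 1.071, -0.056], TCP at [247.643, 600.984, 231.29] pointing down, gripper open.
Joint ranges: [-2.53, 2.53], [-0.31, 2.02], [-1.57, 1.55], [0.28, 2.44], [-1.29, 4.43], [0.15, 1.84], [-2.92, 2.92]. Speed limits (rad/s): [2.57, 2.57, 3.14, 3.14, 3.14, 3.14, 3.14].

INTERFACE

Orientations are given as a rotation vector (axis times angle).
In Python, from cell import state, get_image, job_done gives the robot as it stands.
- The arm moves only by the tool play_rows, never from a script. Its argument "plan" is text: rows parted by semicolons, each of 5 numbers parted by spaces: the shift along the tool's x, y, z in mm, then the turn about the tool's x in rad, then the closure, from 0 (fully open) to 1 (shut). In form: dx dy dz turn gripper; .... A call has 1 to 10 rows; each row shifts and turns the commanded pose from where the row before left it, along the tool's axes as they then stand; what a row does not reach is not made up. A row lasts 1/10 s, in which the tool goes at most 50 mm and 8.59 degrees, less where a joint would pass 70% of its speed; a pose out of reach is approached as far as the arm can. A call with a gripper value outside its range is refused whole. The fingers move at their own pace and stop on an object; the grip force is fixed at half the most. Time passes only in rows, so rows that do not move let the fingers close. It gives the time, the measured TCP pose, the force and the opening at its end, in the units of the state.
- state(): the state, without advancing time (a new reading comes with each control period).
- get_image(name): name is "scene" or "top" or "wrist"; returns a dict with "frame" (400x640x3 uint8, red, green, blue), "fx", "fy", "cx", "cy" (pixels), "rvec" (rotation vector, rad) and "tvec" (3), from world to camera coordinates, as OpenCV has them. Camera axes: x right, y down, z forward; pixel columns grow to the right and rows downward; lengths in mm; the calibration is good to about 2 mm. The wrist camera is an equidistant fisheye: a pixel r from the principal point sees the ray r / f radians off the axis. A picture is of the moment at which its call begins. There is no depth.
- job_done(): hands the job in, once; it reports no verdict.
The state is a dict: "t": time; "qpos": joint angles; "dq": joint speeds; "effort": joint torques, N m; "position": TCP position; "ee_rot": TCP orientation; "ft_force": force on the tool from outside, world axes, zero at the start; "wrist_torque": the same for the moment, N m; "grip_width": finger opening in mm.
Only numpy, scipy, OpenCV 4.12 (cv2) and the standard library are available. Lean on these libraries where they do the work, as an engineer would, in place of code of your own. Each camera call takes 0.05 s, during which the arm holds its last target.

TASK

The top tier of the bathroom cart wobbles because the nut down inside the one uncapped corner post has worked loose. Take the wooden-handled hex driver from the blue stand, feel out the nut's hex socket inside that post and turn it clockwise, regripping as needed, until it comes to its stop fully home. Then stand the driver upright in the blue stand again, in either hole, and let go; leave the other things on the tier where they are.

Things in the scene. Friction and masses are not known exactly. Their poses are not given: they have to be found in the camera images.
- driver_handle (a point): Hex driver with a round upright turned-wood handle, 32 mm diameter, 60 mm long; this point is the handle's centre, half-way up it. Own z runs up along the driver. Mass about 0.16 kg. At the start it hangs upright in hole a of the stand, the flat underside of the handle resting on the stand's top and the shank in the hole.
- driver_tip (a point): Middle of the driver's lower end, 70 mm below driver_handle along the driver's axis. The steel shank below the handle is a hexagon 14 mm across flats (16.2 mm across corners), 37 mm long, then a narrowed hex tip 3 mm long and 12 mm across flats; one pair of flats faces own +x and -x.
- stand: Blue ceramic toothbrush stand, loose on the tier, 56 mm (own x) by 110 mm (own y) by 60 mm high, 0.6 kg; origin at the middle of its underside, z up. Two round holes from above, 23 mm wide and 50 mm deep.
- hole_a (a point): Centre of the mouth of one hole of the stand, in its top face, 29 mm to own -y of the stand's middle. The driver starts in this hole.
- hole_b (a point): Centre of the mouth of the stand's other, empty hole, 29 mm to own +y.
- loose_post (a point): Centre of the round hole in the white corner gusset in which the one open post stands, given at the height of the post's rim; z up. The open post is one of the two nearest the robot; all others wear grey caps. The post tube floats in the larger hole: its axis may be up to 2.8 mm from this point in x and in y, and that offset is not given but must be felt out.
- loose_corner: White gusset, 56 x 54 mm, top face 46 mm above the tray floor, around the open post; origin 52 mm below loose_post. The post is a tube 34 mm outside, 26 mm inside, rim 6 mm above the gusset. Concentric in it, top face 6 mm below the rim, is the brass tie nut with a hex socket 14.8 mm across flats, 12 mm deep (floor 18 mm below the rim).
- tie_nut (a joint): Turn of the tie nut in rad, growing clockwise from above (tightening). Starts at 0.1 to 1.1; the hard stop, fully home, is at 5.40. Thread friction of about 0.08 N m holds it where it is left. How its hex is clocked is not given and must be felt out: the driver's full hex enters within about 6 degrees of a match.
- cart: Slim white steel rolling cart standing on the floor; origin at the middle of its top tier's floor, z up, own x along its length. The tier is a tray 390 mm by 230 mm (own x, y) with walls 44 mm high; the corner posts stand at own x = +-167 mm, y = +-88 mm, their rims 52 mm above the tray floor. It does not move.
- jar_mid (a point): Bystander: small glass jar with a wooden lid, 54 mm diameter, 68 mm tall; this point is half-way up.
- pill_box_mid (a point): Bystander: grey plastic pill box, 42 x 68 x 26 mm; this point is its centre.
- nail_brush_mid (a point): Bystander: nail brush lying on its bristles between the two near posts, 78 x 34 x 30 mm; this point is its centre.
Not all that is in view belongs to the job. There is more than one size of the part that bears driver_handle; the job needs the middle-sized.

How it is judged (in metres and radians):
On the way, in this order (a step that is already met when the one before it is completed fails the run):
1. the driver is lifted clear of the stand (z of driver_tip in the frame of stand above 0.062 m and angle between driver_handle's own z axis and vertical below 0.35 rad), for 0.1 s.
2. the driver's tip sits down in the nut's hex socket inside the open post (horizontal distance between driver_tip and loose_post below 0.006 m and z of driver_tip in the frame of loose_post below -0.0125 m), for 0.1 s.
3. the nut is turned to its stop (value of joint tie_nut above 5.28 rad), for 0.2 s.
At the end, for the whole second after the job is handed in: The nut stands within 0.12 rad of its stop; the driver stands in either hole of the stand, its handle down on the stand's top (within 6 mm), upright within 8 degrees, released and at rest; the stand stands upright (value of joint tie_nut above 5.28 rad and (horizontal distance between driver_tip and hole_a below 0.008 m or horizontal distance between driver_tip and hole_b below 0.008 m) and z of driver_tip in the frame of stand below 0.026 m and angle between driver_handle's own z axis and vertical below 0.14 rad and angle between stand's own z axis and vertical below 0.1 rad and linear speed of driver below 0.02 m/s); the robot touches nothing.
It fails at once if the glass jar is shifted by more than 30 mm or tipped (distance of jar_mid from where it was at the start of the episode above 0.03 m or angle between jar_mid's own z axis and vertical above 0.5 rad).
It fails at once if the pill box or the nail brush is shifted by more than 30 mm (distance of any of pill_box_mid, nail_brush_mid from where it was at the start of the episode above 0.03 m).
It also fails if it takes over 72 s, if anything falls off the work surface, if the arm or the gripper's body presses on something with over 40 N, if the wrist force passes 120 N, or if a joint passes its speed limit or range.

## Working session

There is one attempt and no reset: what is moved stays moved. The work goes in short steps, Python scripts to look and compute and a tool call to move; the robot and the scene stay as the last step left them, time stands still between calls to the robot, and variables do not carry over. Pictures are saved under pics/ and viewed, and the job is handed in when it is done.

Besides the shell and the picture viewer there is one more tool, called as a command line: name --argument value ..., lists and objects as JSON in quotes. play_rows: Moves the arm, as the interface text tells. Its arguments: {"type":"object","properties":{"plan":{"type":"string"}},"required":["plan"]}

```bash
ls; mkdir -p pics
python3 - <<'E'
from cell import state,get_image
import cv2
print(state())
for n in ["scene","top","wrist"]:
    d=get_image(n); cv2.imwrite(f"pics/{n}0.png",d["frame"][:,:,::-1]); print(n,{k:v for k,v in d.items() if k!="frame"})
E
```

```text
pics
{'t': 0.0, 'qpos': array([-1.22300854,  0.46837929, -0.01157893,  1.60360922,  0.00597733,
        1.07139891, -0.05630855]), 'dq': array([-0.00060115, -0.00026388,  0.00146043, -0.00058785, -0.00077351,
       -0.00126041, -0.0008162 ]), 'effort': array([ 5.98377519e-04, -5.32404184e+01,  2.17680470e-02, -2.51300794e+01,
        1.14652544e-02,  7.71100342e-03, -8.95006735e-06]), 'position': array([247.45760008, 600.45898558, 230.34289459]), 'ee_rot': array([ 0.30528401,  1.54918606, -0.30804009]), 'ft_force': array([-0.2684742 ,  1.01493861,  0.09951437]), 'wrist_torque': array([-0.00772486, -0.05137718, -0.03737302]), 'grip_width': 85.58468353843558}
scene {'fx': 448.9525451345584, 'fy': 448.9525451345584, 'cx': 323.33549638304856, 'cy': 201.1294136119151, 'rvec': array([ 2.39775438,  1.08699796, -0.29871132]), 'tvec': array([-244.64232465, -332.86312996, 1540.21865497])}
top {'fx': 366.5649366420625, 'fy': 366.5649366420625, 'cx': 321.8672489908395, 'cy': 191.10294245132786, 'rvec': array([ 2.18844267, -2.17841265,  0.1314729 ]), 'tvec': array([-138.71388592,  526.76390889,  791.11280601])}
wrist {'fx': 309.70691628693146, 'fy': 309.70691628693146, 'cx': 319.2979584778713, 'cy': 197.38325591657417, 'rvec': array([-2.41288167, -1.61848139, -0.22004391]), 'tvec': array([-649.53564824,  -36.69936982,  379.37581772])}
```

View pics/scene0.png

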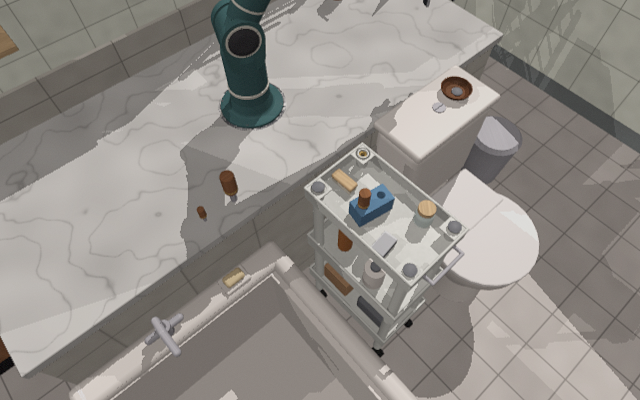

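View pics/top0.png

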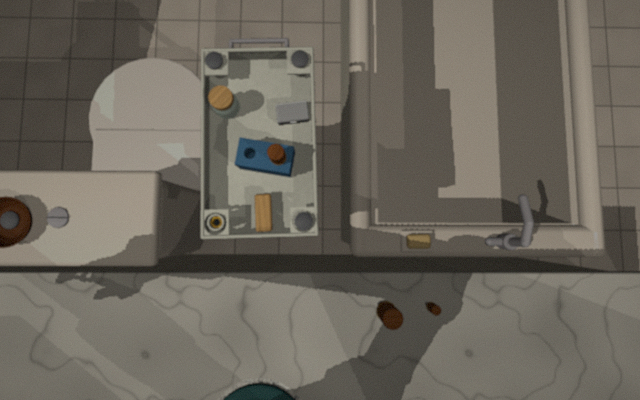

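View pics/wrist0.png

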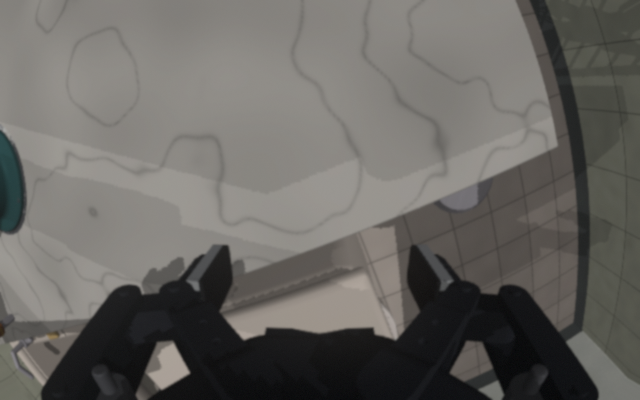

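```bash
cat > h.py <<'E'
import numpy as np, cv2
from cell import state,get_image
def grab(n,save=None):
    d=get_image(n); d["R"]=cv2.Rodrigues(d["rvec"])[0]; d["n"]=n
    d["K"]=np.array([[d["fx"],0,d["cx"]],[0,d["fy"],d["cy"]],[0,0,1]])
    if save: cv2.imwrite(save,d["frame"][:,:,::-1])
    return d
def ray(d,u,v):
    x=(u-d["cx"])/d["fx"]; y=(v-d["cy"])/d["fy"]
    if d["n"]=="wrist":
        r=np.hypot(x,y); s=np.sin(r)/r if r>1e-9 else 1
        c=np.array([x*s,y*s,np.cos(r)])
    else: c=np.array([x,y,1.])
    o=-d["R"].T@d["tvec"]; v=d["R"].T@c
    return o,v/np.linalg.norm(v)
def proj(d,p):
    c=d["R"]@np.asarray(p,float)+d["tvec"]
    if d["n"]=="wrist":
        r=np.hypot(c[0],c[1]); th=np.arctan2(r,c[2]); k=th/r
        return np.array([d["cx"]+d["fx"]*k*c[0],d["cy"]+d["fy"]*k*c[1]])
    return np.array([d["cx"]+d["fx"]*c[0]/c[2],d["cy"]+d["fy"]*c[1]/c[2]])
def onz(d,u,v,z):
    o,r=ray(d,u,v); return o+r*(z-o[2])/r[2]
def tri(*a):
    A=np.zeros((3,3));b=np.zeros(3)
    L=[ray(*q) for q in a]
    for o,v in L:
        P=np.eye(3)-np.outer(v,v);A+=P;b+=P@o
    p=np.linalg.solve(A,b)
    return p,[np.linalg.norm((np.eye(3)-np.outer(v,v))@(p-o)) for o,v in L]
def crop(d,x0,y0,x1,y1,k,f):
    cv2.imwrite(f,cv2.resize(d["frame"][y0:y1,x0:x1,::-1],None,fx=k,fy=k,interpolation=cv2.INTER_CUBIC))
E
python3 - <<'E'
from h import *
s=grab("scene");t=grab("top")
for d in(s,t): print(d["n"],-d["R"].T@d["tvec"], proj(d,[0,0,0]),proj(d,[300,0,0]),proj(d,[0,300,0]))
crop(t,190,35,330,250,2.79*1,"pics/tc.png")
crop(s,290,130,480,300,3.5,"pics/sc.png")
crop(t,360,290,460,340,6,"pics/tc2.png")
E
```

```text
scene [ 970.27873905 -528.54450657 1149.83525278] [252.02562493 104.10439129] [308.58125837 157.22906723] [318.110923    63.83019594]
top [ 448.76948151 -116.76872463  841.16124917] [257.59367584 435.18087599] [260.31273355 293.10184605] [116.77351668 436.60435556]
```

View pics/tc.png

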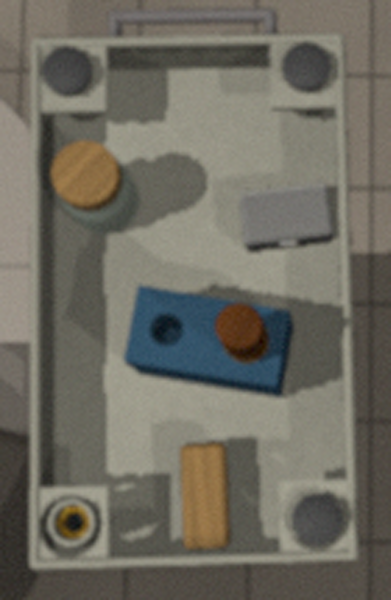

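View pics/sc.png

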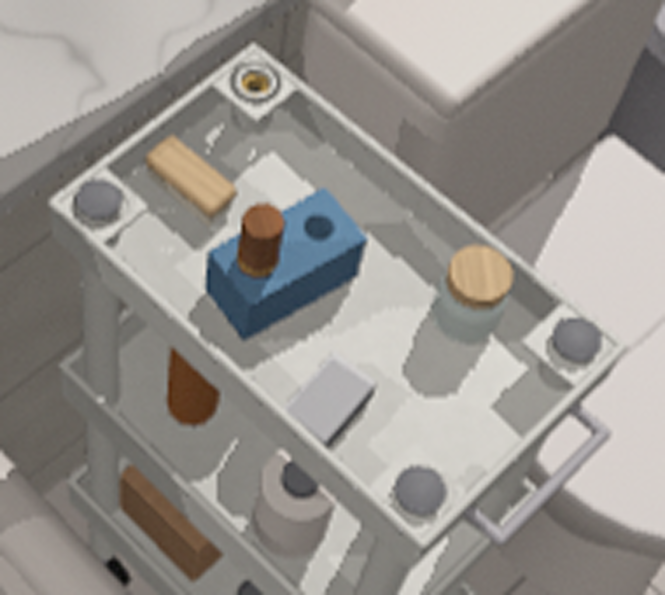

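Run:
```python
from h import *
s=grab("scene");t=grab("top")
T=lambda x,y:(t,190+x/2.79,35+y/2.79); S=lambda x,y:(s,290+x/3.5,130+y/3.5)
np.set_printoptions(precision=1,suppress=True)
for n,a,b in [("post",(71,521),(256,83)),("handletop",(240,327),(263,217)),("holeb",(167,330),(319,227)),
 ("cap BR",(320,518),(99,202)),("capTL",(69,70),(577,341)),("capTR",(308,67),(419,491)),("jarlid",(86,175),(481,274)),
 ("stand c1",(142,288),(326,190)),("stand c2",(291,311),(208,256)),("c3",(280,381),(246,320)),("c4",(127,360),(363,238)),
 ("pill",(285,212),(335,395)),("brush",(205,495),(192,176))]:
    print(n,*tri(T(*a),S(*b)))
crop(t,360,290,460,340,6,"pics/tc2.png")
crop(s,190,160,250,230,6,"pics/sc2.png")
```

```text
post [457.6  76.2 109.1] [np.float64(0.3341712660879234), np.float64(0.3341712660879905)]
handletop [583.9 -47.6 182.1] [np.float64(1.484657795868936), np.float64(1.484657795868847)]
holeb [593.9  10.5 118.8] [np.float64(1.065598933751148), np.float64(1.0655989337510898)]
cap BR [461.  -99.4 111.6] [np.float64(1.3088155457181276), np.float64(1.3088155457181356)]
capTL [788.9  87.7 112.2] [np.float64(0.9335395170249425), np.float64(0.9335395170248416)]
capTR [793.3 -88.3 113. ] [np.float64(0.7320373631453433), np.float64(0.7320373631453123)]
jarlid [705.7  70.4 123.1] [np.float64(1.2685920745940893), np.float64(1.2685920745941945)]
stand c1 [603.2   8.  188.6] [np.float64(6.7618538115278275), np.float64(6.761853811527937)]
stand c2 [587.9 -90.6 184.1] [np.float64(10.093863695570892), np.float64(10.093863695570933)]
c3 [578.  -56.5  24.8] [np.float64(11.0740836378033), np.float64(11.07408363780338)]
c4 [591.5  64.1  36.8] [np.float64(10.692008962494313), np.float64(10.6920089624944)]
pill [693.3 -69.1  84.6] [np.float64(2.799914180608681), np.float64(2.799914180608771)]
brush [477.9 -13.8  82.7] [np.float64(1.1549189478414843), np.float64(1.154918947841456)]
```

View pics/tc2.png

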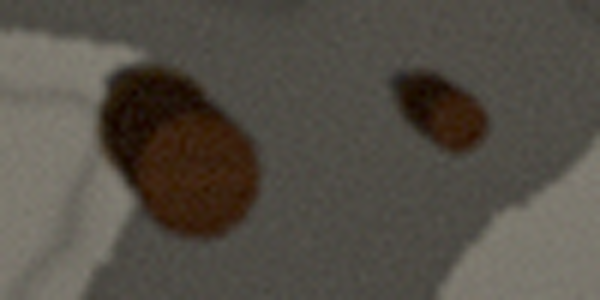

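```bash
cat >> h.py <<'E'
np.set_printoptions(precision=2,suppress=True)
def R():return cv2.Rodrigues(state()["ee_rot"])[0]
def to(x,y,z):
    st=state(); return R().T@(np.array([x,y,z])-st["position"])
E
python3 - <<'E'
from h import *
print(R()); print(to(584,-48,231)); 
s=grab("scene");t=grab("top")
print("cistern corner",tri((t,158,173),(s,437,128)), tri((t,10,218),(s,457,88)))
# cart fit
T=lambda x,y:(t,190+x/2.79,35+y/2.79)
for n,a,z in [("post",(71,521),109.5),("BR",(320,518),112.5),("TL",(69,70),112.5),("TR",(308,67),112.5),("holeb",(167,330),117.5),("h",(240,327),177.5)]: print(n,onz(*T(*a),z))
E
```

```text
[[-0.    0.38  0.92]
 [-0.    0.92 -0.38]
 [-1.   -0.    0.  ]]
[   0.29 -471.75  558.22]
cistern corner (array([562.15, 187.13, 208.73]), [np.float64(39.397274529012016), np.float64(39.39727452901192)]) (array([464.18, 483.04, 103.99]), [np.float64(3.4591237513321436), np.float64(3.4591237513322937)])
post [457.4   75.81 109.5 ]
BR [ 460.15 -100.44  112.5 ]
TL [788.19  86.78 112.5 ]
TR [793.11 -88.92 112.5 ]
holeb [593.61   9.78 117.5 ]
h [584.  -48.4 177.5]
```

play_rows --plan "0 -29.5 34.9 0 0;0 -29.5 34.9 0 0;0 -29.5 34.9 0 0;0 -29.5 34.9 0 0;0 -29.5 34.9 0 0;0 -29.5 34.9 0 0;0 -29.5 34.9 0 0;0 -29.5 34.9 0 0;0 -29.5 34.9 0 0;0 -29.5 34.9 0 0"

```text
t: 1.45
position: [458.6, 193.6, 231.7]
ee_rot: [0.307, 1.548, -0.306]
ft_force: [1.0, 1.2, 1.0]
grip_width: 85.3
```

Run:
```python
from h import *
print(state()["t"],state()["position"],state()["qpos"],to(584,-48,231))
```

```text
1.45 [458.59 193.59 231.72] [-0.63  0.21  0.18  1.98 -0.05  0.96  0.76] [   0.68 -175.63  207.97]
```

play_rows --plan "0 -29.3 34.7 0 0;0 -29.3 34.7 0 0;0 -29.3 34.7 0 0;0 -29.3 34.7 0 0;0 -29.3 34.7 0 0;0 -29.3 34.7 0 0;0 0 0 0 0"

```text
t: 2.15
position: [585.1, -54.3, 231.7]
ee_rot: [0.311, 1.545, -0.317]
ft_force: [0.5, 0.1, -0.2]
grip_width: 85.3
```

Run:
```python
from h import *
print(state()["t"],state()["position"],state()["qpos"],to(584,-48,231))
w=grab("wrist","pics/w1.png")
print(proj(w,[584,-48,177]),proj(w,[584,-48,117]))
```

```text
2.15 [585.1  -54.25 231.66] [-0.23  0.37  0.33  1.78 -0.13  1.02  1.32] [ 0.63  5.33 -3.45]
[326.8  210.06] [325.42 188.22]
```

View pics/w1.png

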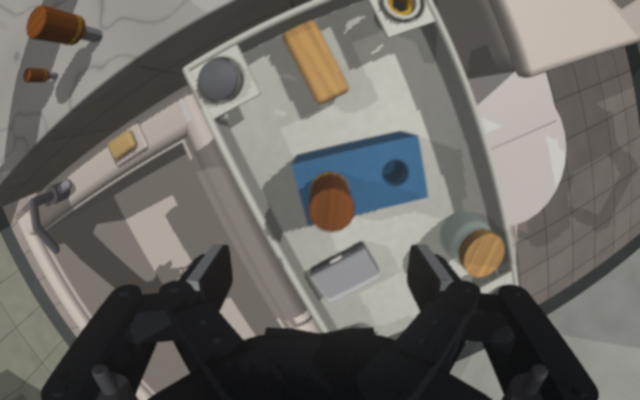

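Run:
```python
from h import *
w=grab("wrist")
crop(w,280,120,450,250,4,"pics/w1c.png")
st=state(); print(proj(w,st["position"]),-w["R"].T@w["tvec"])
```

```text
[322.79 246.93] [521.44 -23.53 374.67]
```

View pics/w1c.png

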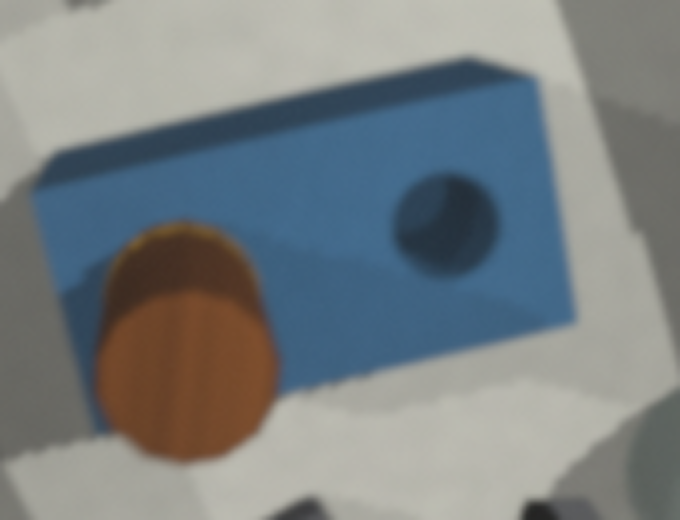

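Run:
```python
from h import *
w=grab("wrist")
print(onz(w,327,213.75,177),onz(w,391.2,176,117))
t=grab("top"); crop(t,225,125,310,190,8,"pics/t2.png")
```

```text
[584.47 -42.08 177.  ] [593.42  15.77 117.  ]
```

View pics/t2.png

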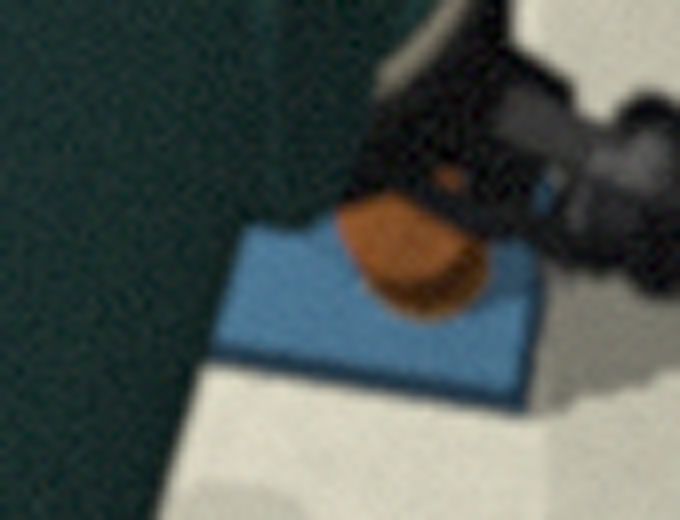

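Run:
```python
from h import *
print(state()["t"],state()["position"],state()["dq"])
w=grab("wrist","pics/w2.png");crop(w,280,120,450,250,4,"pics/w2c.png")
print(onz(w,327,213.75,177),onz(w,391.2,176,117))
print(state()["position"])
for p in ([584,-48,177],[593.6,9.8,117]): print((proj(w,p)-[280,120])*4)
```

```text
2.35 [583.09 -45.25 231.11] [-0.02 -0.01 -0.    0.    0.    0.    0.  ]
[584.08 -39.49 177.  ] [592.79  18.48 117.  ]
[583.1  -44.86 231.2 ]
[141.1  392.61]
[409.22 241.94]
```

View pics/w2c.png

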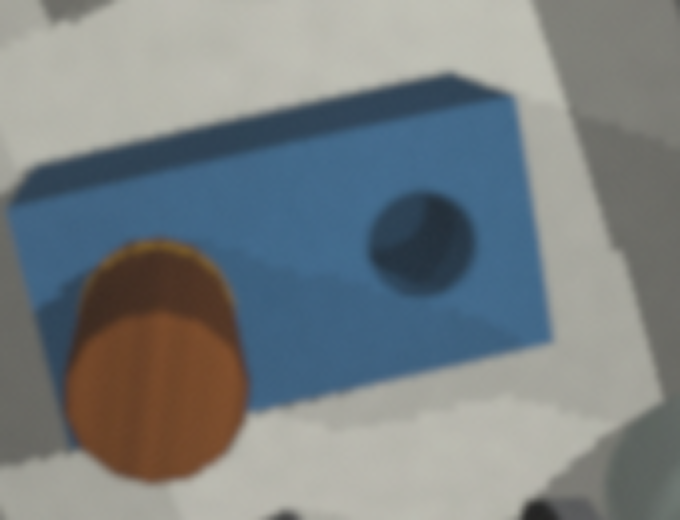

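Run:
```python
from h import *
w=grab("wrist")
print(onz(w,319,219,177),onz(w,385.25,181,117))
print(state()["position"])
```

```text
[585.56 -45.54 177.  ] [595.01  12.47 117.  ]
[583.13 -44.85 231.31]
```

play_rows --plan "0 0 0 -0.145 0;0 0 0 -0.145 0;0 0 0 -0.145 0;0 0 0 -0.145 0;0 0 0 -0.145 0;0 0 0 -0.145 0;0 0 0 -0.145 0;0 0 0 -0.145 0;0 0 0 -0.145 0;0 0 0 -0.145 0"

```text
t: 3.45
position: [583.2, -45.1, 231.6]
ee_rot: [-0.831, 1.406, 0.831]
ft_force: [0.3, 0.0, -0.1]
grip_width: 85.3
```

Run:
```python
from h import *
w=grab("wrist","pics/w3.png");st=state()
print(st["t"],st["position"],st["qpos"],R(),to(585,-47,135))
print(proj(w,[585,-47,177]))
```

```text
3.5 [583.26 -45.09 231.55] [-0.02  0.36  0.05  1.77 -0.02  1.01  2.68] [[ 0.   -0.88  0.48]
 [ 0.    0.48  0.88]
 [-1.   -0.    0.  ]] [96.55 -2.43 -0.9 ]
[315.97 213.96]
```

View pics/w3.png

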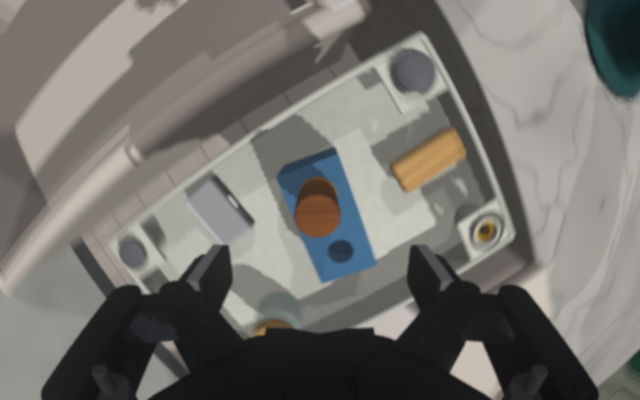

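play_rows --plan "16 -0.4 -0.2 0 0;20 -0.5 -0.2 0 0;20 -0.5 -0.2 0 0;20 -0.5 -0.2 0 0;14 -0.5 -0.1 0 0;9.5 0 0 0 0;0 0 0 0 0;0 0 0 0 1;0 0 0 0 1;0 0 0 0 1"

```text
t: 4.5
position: [585.7, -48.6, 132.7]
ee_rot: [-0.825, 1.407, 0.824]
ft_force: [0.4, 0.9, 0.6]
grip_width: 44.1
```

play_rows --plan "0 0 0 0 1;0 0 0 0 1;0 0 0 0 1;0 0 0 0 1"

```text
t: 4.9
position: [585.5, -48.5, 132.7]
ee_rot: [-0.825, 1.408, 0.824]
ft_force: [-1.6, 0.1, 5.5]
grip_width: 30.8
```

Run:
```python
from h import *
w=grab("wrist","pics/w4.png");st=state()
print(st["t"],st["position"],st["grip_width"],st["ft_force"])
```

```text
4.95 [585.44 -48.49 132.67] 31.010230323696064 [-2.48  0.19  5.57]
```

View pics/w4.png

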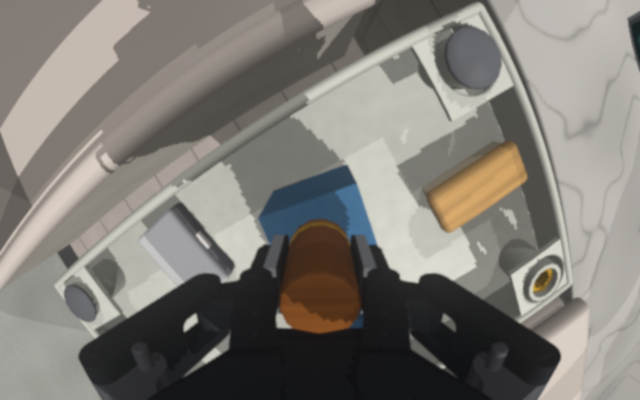

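play_rows --plan "-6 0 0 0 1;-10 0 0 0 1;-14 0 0 0 1;-14 0 0 0 1;-14 0 0 0 1;-10 0 0 0 1;0 0 0 0 1;0 0 0 0 1"

```text
t: 5.75
position: [585.0, -48.6, 199.9]
ee_rot: [-0.825, 1.409, 0.825]
ft_force: [-0.5, 0.1, -1.7]
grip_width: 31.0
```

Run:
```python
from h import *
w=grab("wrist","pics/w5.png");st=state()
print(st["t"],st["position"],st["grip_width"],st["ft_force"],st["qpos"])
print(to(457.5,76,st["position"][2]))
s=grab("scene"); crop(s,290,100,450,230,5,"pics/s5.png")
```

```text
5.8 [584.68 -48.53 199.41] 31.26918306055801 [-0.24  0.53 -1.49] [-0.01  0.39  0.05  1.8  -0.02  0.95  2.68]
[  0.11 171.86  46.32]
```

View pics/w5.png

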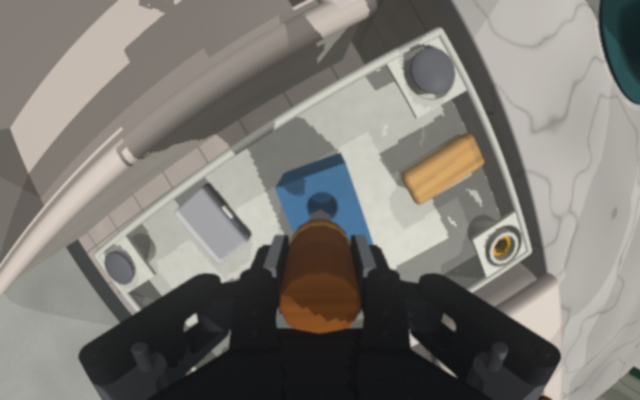

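View pics/s5.png

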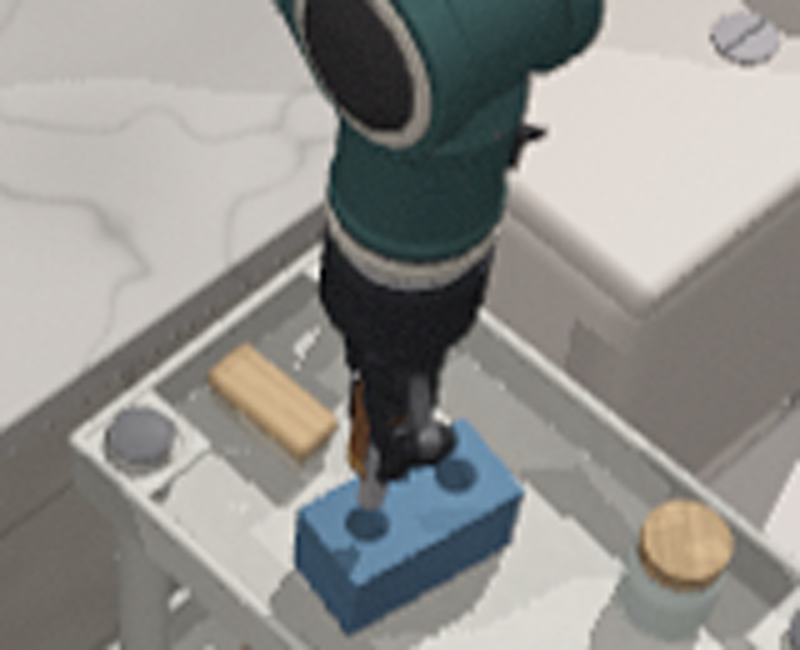

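play_rows --plan "0 10 2.6 0 1;0 20 5.4 0 1;0 25 6.8 0 1;0 25 6.8 0 1;0 25 6.8 0 1;0 25 6.8 0 1;0 25 6.8 0 1;0 17 4.4 0 1;0 0 0 0 1;0 0 0 0 1"

```text
t: 6.85
position: [457.6, 76.3, 199.7]
ee_rot: [-0.826, 1.408, 0.825]
ft_force: [0.7, 0.3, -1.5]
grip_width: 30.9
```

play_rows --plan "0 0 0 0 1;0 0 0 0 1"

```text
t: 7.05
position: [458.3, 75.5, 199.7]
ee_rot: [-0.824, 1.409, 0.823]
ft_force: [0.4, 0.8, -1.3]
grip_width: 31.0
```

Run:
```python
from h import *
w=grab("wrist","pics/w6.png");st=state()
print(st["t"],st["position"],st["grip_width"],st["ft_force"],st["qpos"])
p=st["position"]
print(to(457.5,76,p[2]),R())
for z in (143.7,180.7): print(proj(w,[p[0],p[1],p[2]-199.4+z]))
print(proj(w,[457.5,76,109.5]))
crop(w,250,120,400,270,5,"pics/w6c.png")
t=grab("top"); crop(t,180,170,280,250,7,"pics/t6.png")
s=grab("scene"); crop(s,310,90,430,190,6,"pics/s6.png")
```

```text
7.1 [458.2   75.49 199.64] 31.21800608849818 [-0.52 -0.11 -1.74] [-0.21  0.2  -0.03  2.07  0.01  0.87  2.39]
[-0.    0.86  0.1 ] [[-0.   -0.87  0.49]
 [-0.    0.49  0.87]
 [-1.   -0.   -0.  ]]
[319.74 214.57]
[319.85 235.6 ]
[320.77 200.54]
```

View pics/w6c.png

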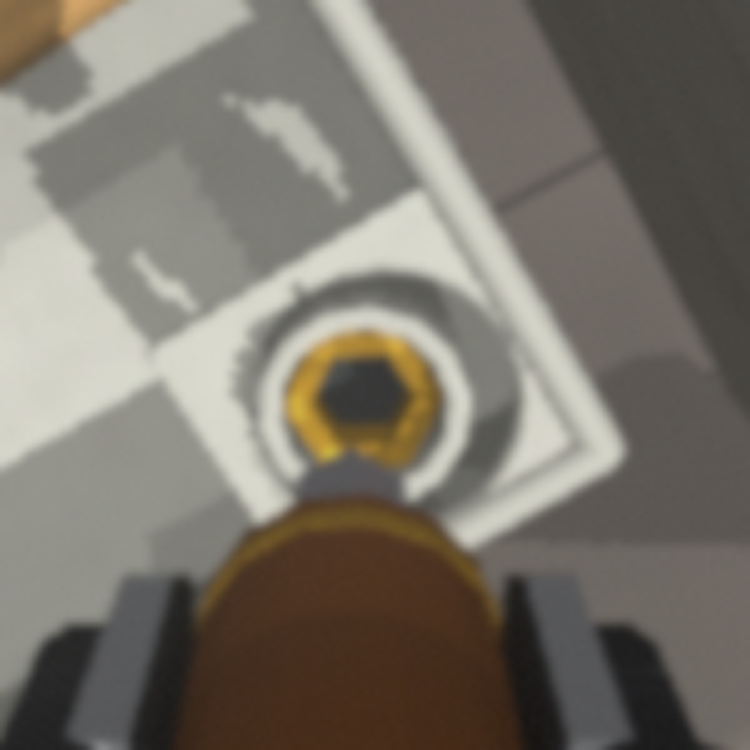

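View pics/s6.png

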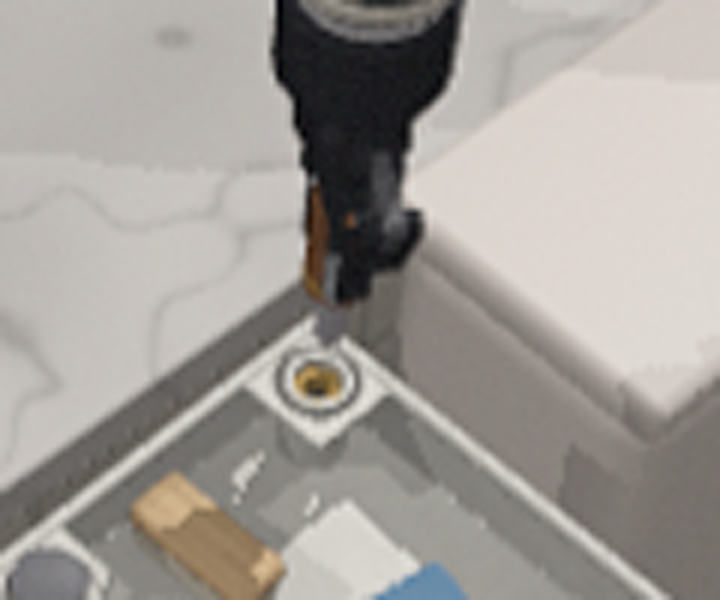

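View pics/t6.png

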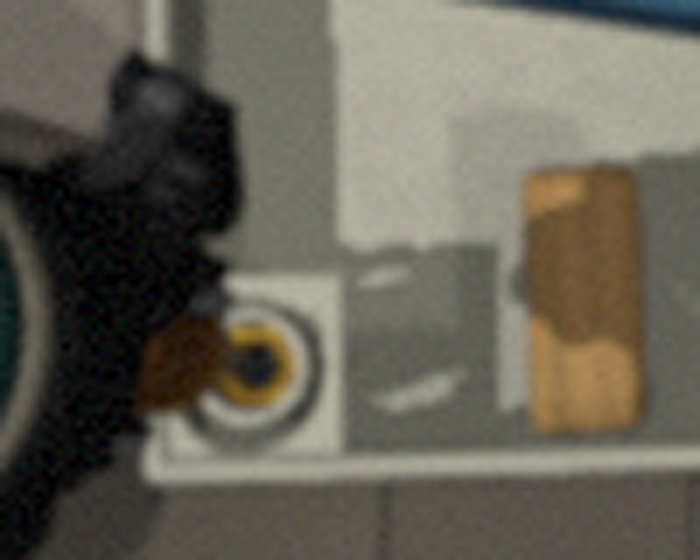

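Run:
```python
from h import *
w=grab("wrist")
crop(w,290,170,350,230,12,"pics/w7c.png")
```

```text
(no output)
```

View pics/w7c.png

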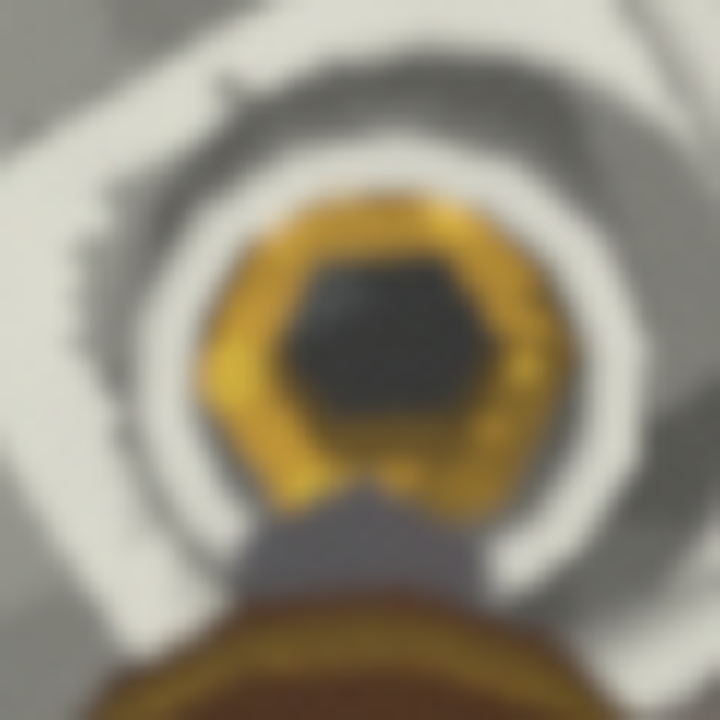

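Run:
```python
from h import *
w=grab("wrist");st=state();p=st["position"];r=R()
tip=p+55.7*r[:,0]
print(p,st["t"])
print("pred tip vertex",proj(w,tip+6.93*r[:,2]),proj(w,tip-3*r[:,0]+8.1*r[:,2]),"obs 320.6,209.8")
for n,u,v,z in [("floor",322.3,198,91.5),("tipv",320.6,209.8,p[2]-55.7),("rimL",290+137/12,170+370/12,109.5),("rimR",290+648/12,170+370/12,109.5)]:
    q=onz(w,u,v,z); print(n,q,"tool:",r.T@(q-p))
for n,h in(("rim",0),("floor",18)):
  for x,y in((457.5,76),(456,76)): print(n,(proj(w,[x,y,109.5-h])-[290,170])*12)
```

```text
[457.97  75.85 199.68] 7.3
pred tip vertex [319.71 224.19] [319.71 227.36] obs 320.6,209.8
floor [457.48  79.63  91.5 ] tool: [108.18   2.27   3.07]
tipv [455.76  73.12 143.98] tool: [55.7   0.58 -3.46]
rimL [470.62  69.1  109.5 ] tool: [ 90.18 -14.35   0.32]
rimR [441.38  85.5  109.5 ] tool: [90.19 19.18  0.29]
rim [363.09 364.22]
rim [383.1  353.45]
floor [362.19 292.64]
floor [380.87 282.54]
```

play_rows --plan "0 1 0.1 0.15 1;0 1 0.1 0.15 1;0 1 0.1 0.15 1;8 0 0 0 1;8 0 0 0 1;8 0 0 0 1;4 0 0 0 1;0 0 0 0 1;0 0 0 0 1"

```text
t: 8.2
position: [455.8, 78.1, 171.7]
ee_rot: [-0.477, 1.518, 0.477]
ft_force: [0.8, -1.1, -2.1]
grip_width: 30.7
```

```bash
cat > look.py <<'E'
from h import *
import sys
w=grab("wrist");st=state();p=st["position"];r=R()
print(p,st["t"],st["ft_force"],st["wrist_torque"],st["qpos"][6])
crop(w,290,170,350,230,12,f"pics/{sys.argv[1]}.png")
E
python3 look.py w8
```

```text
[455.89  78.16 171.91] 8.25 [ 0.01  0.63 -1.26] [ 0.04  0.01 -0.04] 1.9463176248129466
```

View pics/w8.png

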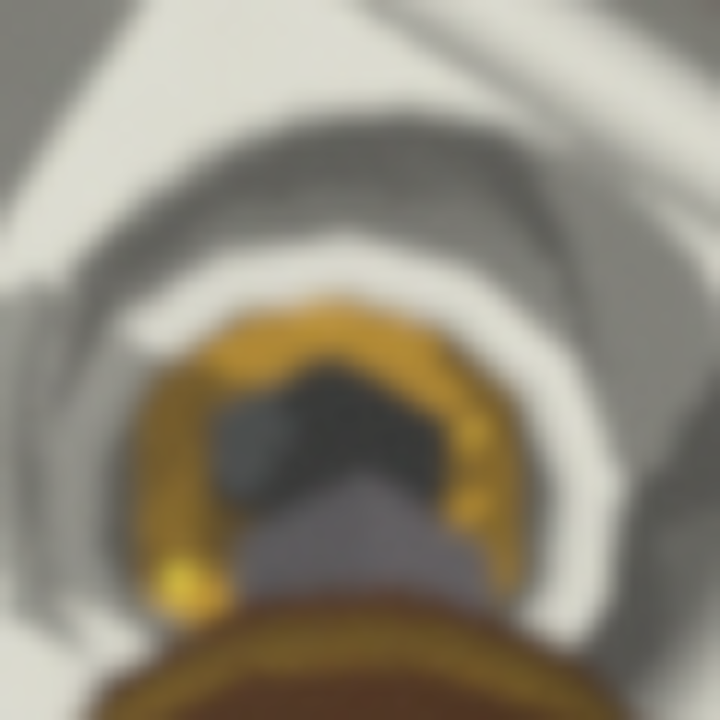

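Run:
```python
from h import *
w=grab("wrist");st=state();p=st["position"];r=R()
f=lambda x,y,d:r.T@(onz(w,290+x/12,170+y/12,p[2]-d)-p)
rim=164.7-p[2]  # negative up: rim depth below TCP = 
d_rim=55.7+(p[2]-164.7)
print("d_rim",d_rim)
print("tip v",f(366,476,55.7),"floor v",f(333,360,d_rim+18))
for n,x,y in(("rim in top",335,300),("rim in R",550,510),("rim in L",112,500),("rim out top",340,238),("rimoutR",622,500)): print(n,f(x,y,d_rim))
```

```text
d_rim 63.02710834975808
tip v [55.7   0.81 -3.53] floor v [81.03 -1.16 -3.01]
rim in top [ 63.02  -0.96 -11.81]
rim in R [63.03 11.63  0.92]
rim in L [ 63.03 -14.02   0.35]
rim out top [ 63.02  -0.68 -15.49]
rimoutR [63.02 15.85  0.3 ]
```

play_rows --plan "0 -1 -0.7 0 1;0 -1 -0.6 0 1;3 0 0 0 1;3 0 0 0 1;0 0 0 0 1;0 0 0 0 1"

```text
t: 8.9
position: [455.6, 75.8, 165.6]
ee_rot: [-0.477, 1.518, 0.477]
ft_force: [-0.3, 0.6, -1.7]
grip_width: 30.3
```

```bash
python3 look.py w9
```

```text
[455.74  75.81 165.72] 8.95 [ 0.27 -0.35 -2.51] [ 0.01 -0.03  0.02] 1.951803996493695
```

View pics/w9.png

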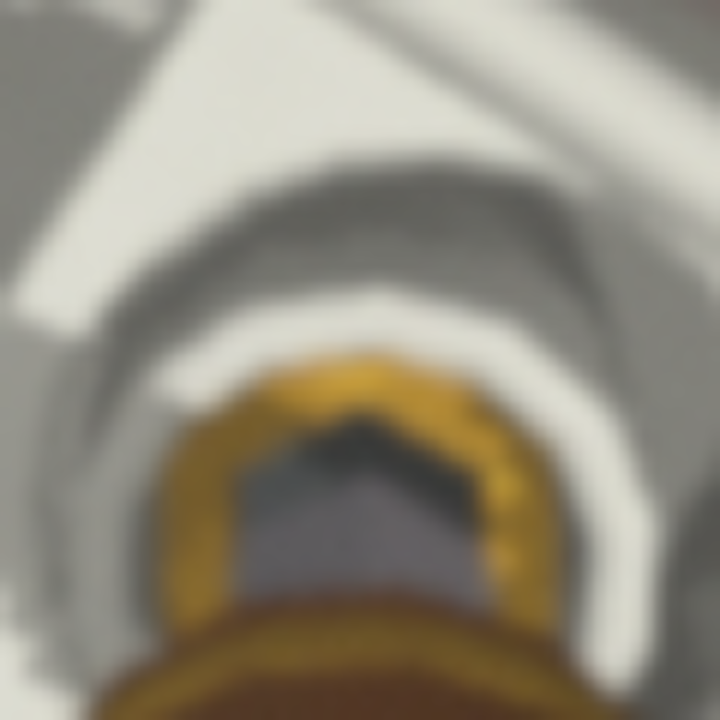

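play_rows --plan "2.5 0 0 0 1;2.5 0 0 0 1;0 0 0 0 1;0 0 0 0 1"

```text
t: 9.35
position: [455.7, 75.8, 160.7]
ee_rot: [-0.477, 1.518, 0.477]
ft_force: [-0.2, -1.0, -1.2]
grip_width: 30.8
```

```bash
python3 look.py w10
```

```text
[455.77  75.79 160.76] 9.4 [-0.6   0.12 -1.72] [ 0.02 -0.   -0.01] 1.9521381477905295
```

View pics/w10.png

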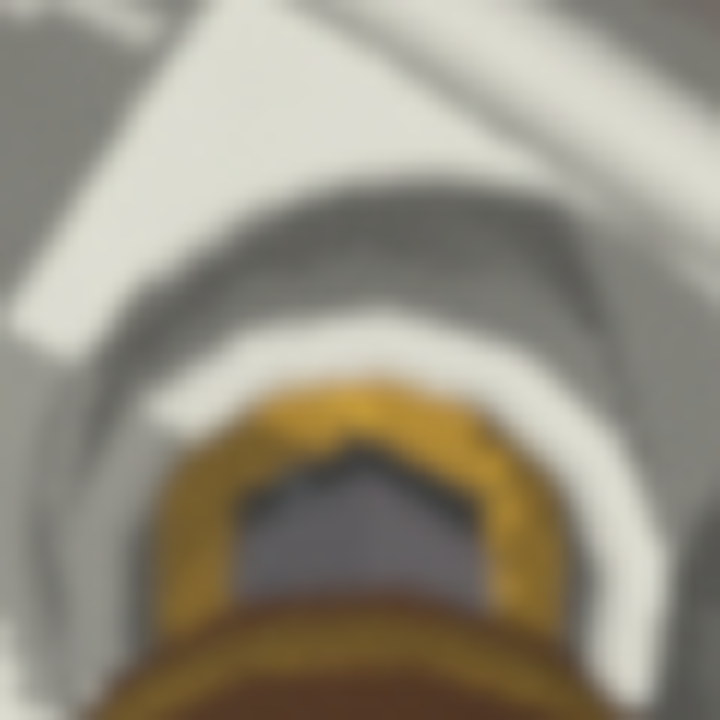

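play_rows --plan "1 0 0 0 1;1 0 0 0 1;1 0 0 0 1;1 0 0 0 1;0 0 0 0 1"

```text
t: 9.9
position: [455.6, 75.8, 156.6]
ee_rot: [-0.477, 1.518, 0.477]
ft_force: [0.0, 0.7, -1.6]
grip_width: 30.8
```

```bash
python3 look.py w11
```

```text
[455.71  75.78 156.7 ] 9.95 [-0.22  0.38 -1.69] [-0.03  0.02 -0.01] 1.9523544552974124
```

No contact yet, so the tip is in the mouth of the socket. I'll keep descending gently.

play_rows --plan "1 0 0 0 1;1 0 0 0 1;1 0 0 0 1;0 0 0 0 1"

```text
t: 10.35
position: [455.5, 75.7, 153.5]
ee_rot: [-0.477, 1.518, 0.477]
ft_force: [-0.7, -0.7, -1.4]
grip_width: 30.9
```

```bash
python3 look.py w12
```

```text
[455.48  75.72 153.55] 10.4 [-0.14  0.23 -1.32] [-0.03  0.18 -0.06] 1.952554027564357
```

View pics/w12.png

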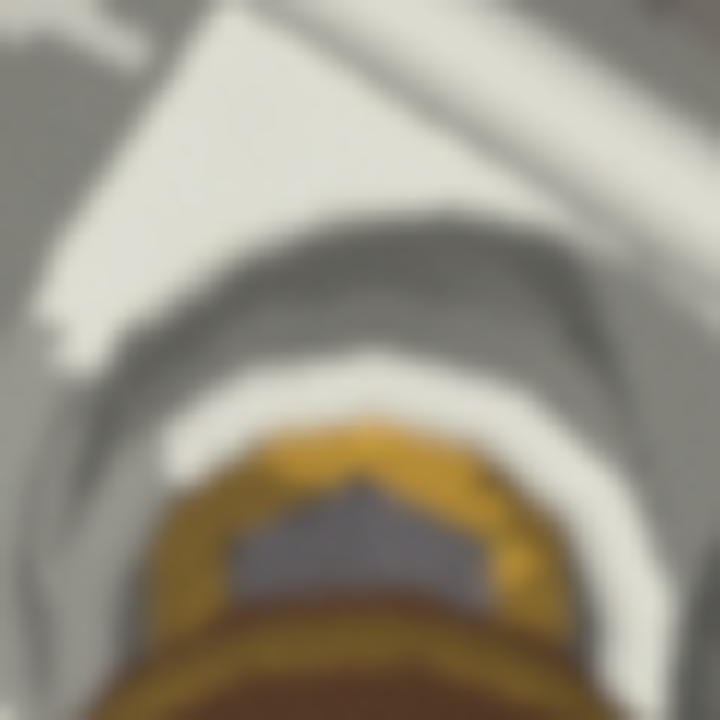

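play_rows --plan "1 0 0 0 1;1 0 0 0 1;1 0 0 0 1;0 0 0 0 1;0 0 0 0 1"

```text
t: 10.9
position: [455.5, 75.7, 150.6]
ee_rot: [-0.477, 1.518, 0.477]
ft_force: [-0.9, 0.1, -1.7]
grip_width: 30.9
```

```bash
python3 look.py w13
```

```text
[455.52  75.75 150.59] 10.95 [-0.67 -0.33 -2.71] [-0.05  0.3   0.  ] 1.9528180902929786
```

play_rows --plan "1 0 0 0 1;1 0 0 0 1;0.7 0 0 0 1;0 0 0 0 1;0 0 0 0 1"

```text
t: 11.45
position: [455.6, 75.7, 148.0]
ee_rot: [-0.477, 1.518, 0.477]
ft_force: [-2.2, -0.2, -1.0]
grip_width: 30.8
```

```bash
python3 look.py w14
```

```text
[455.63  75.76 148.  ] 11.5 [-1.72 -1.35 -0.8 ] [-0.16  0.45 -0.01] 1.9529809363065607
```

play_rows --plan "0 0.1 0 0.1 1;0 0.1 0 0.14 1;0 0.1 0 0.14 1;0 0.1 0 0.14 1;0 0.1 0 0.14 1;0 0 0 0 1"

```text
t: 12.1
position: [455.2, 76.5, 147.9]
ee_rot: [0.04, 1.571, -0.04]
ft_force: [-3.3, -0.1, -2.1]
grip_width: 30.8
```

```bash
python3 look.py w15
```

```text
[455.22  76.46 147.93] 12.15 [-3.7   0.6  -1.72] [ 0.01  0.61 -0.  ] 1.3405653032412124
```

View pics/w15.png

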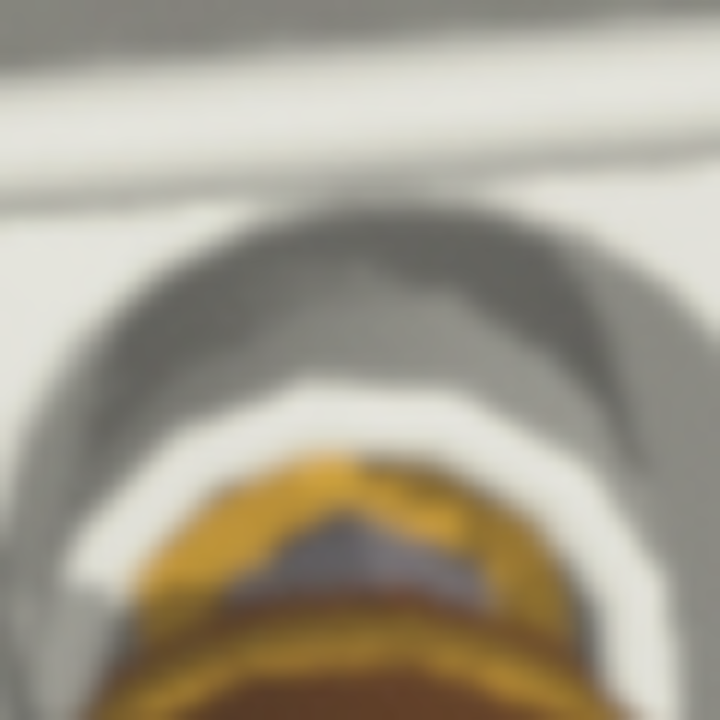

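play_rows --plan "0 0 -0.6 0 1;0 0.35 0 0.14 1;0 0.35 0 0.14 1;0 0.35 0 0.14 1;0 0.35 0 0.14 1;0 0 0 0 1"

```text
t: 12.75
position: [455.3, 77.3, 148.0]
ee_rot: [0.477, 1.518, -0.478]
ft_force: [-1.8, -1.6, -2.9]
grip_width: 31.0
```

```bash
cat > f.py <<'E'
from h import *
a=[];q=[]
for i in range(1):
    st=state();r=R()
print(st["t"],st["position"],"F",st["ft_force"],"Ftool",r.T@st["ft_force"],"Mtool",r.T@st["wrist_torque"],"q7",st["qpos"][6],"heading y",np.degrees(np.arctan2(r[1,1],r[0,1])))
E
python3 f.py
```

```text
12.75 [455.25  77.32 147.96] F [-1.84 -1.64 -2.91] Ftool [ 2.91 -2.39 -0.57] Mtool [-0.01  0.18 -0.65] q7 0.8162844665013664 heading y 55.078699606907186
```

play_rows --plan "0 -0.2 0 0.14 1;0 0.25 0 0.14 1;0 0.25 0 0.14 1;0 0.25 0 0.14 1;0 0.25 0 0.14 1;0 0 0 0 1"

```text
t: 13.35
position: [456.0, 77.9, 148.0]
ee_rot: [1.012, 1.322, -1.013]
ft_force: [-0.4, -1.5, -3.3]
grip_width: 30.5
```

```bash
python3 f.py
```

```text
13.35 [456.02  77.91 147.98] F [-0.37 -1.49 -3.25] Ftool [ 3.25 -0.75  1.34] Mtool [-0.04 -0.09 -0.47] q7 0.17253869225288457 heading y 15.10992794138038
```

play_rows --plan "0 0.1 0.2 0.14 1;0 0.2 0 0.14 1;0 0.2 0 0.14 1;0 0.2 0 0.14 1;0 0.2 0 0.14 1;0 0.2 0 0.14 1;0 0 0 0 1"

```text
t: 14.05
position: [457.2, 77.7, 148.0]
ee_rot: [1.619, 0.88, -1.618]
ft_force: [-0.3, 0.1, -3.0]
grip_width: 31.0
```

```bash
python3 f.py
```

```text
14.05 [457.22  77.74 148.  ] F [-0.31  0.06 -3.01] Ftool [ 3.01 -0.29  0.12] Mtool [ 0.04 -0.32 -0.16] q7 -0.588587495142072 heading y -32.92657799592864
```

Side loads have almost vanished. I'll keep turning the same way.

play_rows --plan "0 0.2 0 0.14 1;0 0.2 0 0.14 1;0 0.2 0 0.14 1;0 0.2 0 0.14 1;0 0.2 0 0.14 1;0 0.2 0 0.14 1;0 0.2 0 0.14 1;0 0 0 0 1"

```text
t: 14.85
position: [457.9, 76.5, 148.0]
ee_rot: [2.213, 0.018, -2.213]
ft_force: [-1.6, -1.8, -2.7]
grip_width: 30.7
```

```bash
python3 f.py
```

```text
14.85 [457.94  76.53 148.01] F [-1.59 -1.77 -2.68] Ftool [2.68 1.74 1.62] Mtool [ 0.05 -0.36  0.29] q7 -1.4499973405874007 heading y -89.02357656645147
```

play_rows --plan "0 0.3 0.3 0.14 1;0 0.2 0 0.14 1;0 0.2 0 0.14 1;0 0.2 0 0.14 1;0 0.2 0 0.14 1;0 0.2 0 0.14 1;0 0 0 0 1"

```text
t: 15.55
position: [457.4, 75.4, 148.0]
ee_rot: [-1.736, 0.757, 1.735]
ft_force: [-1.6, -1.1, -1.9]
grip_width: 30.6
```

```bash
python3 f.py;python3 look.py w16
```

```text
15.55 [457.4   75.37 148.04] F [-1.61 -1.11 -1.92] Ftool [1.92 1.94 0.29] Mtool [-0.04 -0.03  0.39] q7 -2.1510344436583684 heading y -137.1098830988943
[457.39  75.39 148.06] 15.6 [-0.87 -0.39 -2.94] [-0.29  0.32  0.05] -2.149799319389948
```

View pics/w16.png

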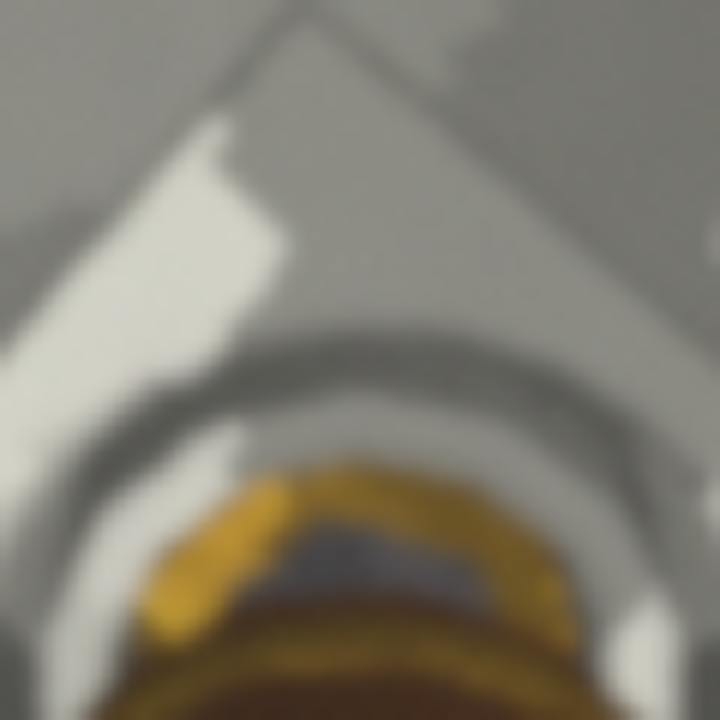

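play_rows --plan "0 0.3 0 0.14 1;0 0.2 0 0.14 1;0 0.2 0 0.14 1;0 0.2 0 0.14 1;0 0 0 0 1"

```text
t: 16.1
position: [456.7, 75.0, 148.1]
ee_rot: [-1.346, 1.115, 1.345]
ft_force: [-1.9, 0.2, -1.1]
grip_width: 30.8
```

```bash
python3 f.py
```

```text
16.1 [456.71  74.97 148.12] F [-1.88  0.22 -1.14] Ftool [1.14 1.81 0.57] Mtool [ 0.09 -0.01  0.42] q7 -2.5957112956021513 heading y -169.27744520539378
```

play_rows --plan "0 0 0 0 0;0 0 0 0 0;0 0 0 0 0;0 0 0 0 0;0 0 0 0 0;0 0 1.5 0 0"

```text
t: 16.7
position: [456.3, 76.3, 148.2]
ee_rot: [-1.342, 1.117, 1.342]
ft_force: [-0.9, -0.8, 0.9]
grip_width: 85.4
```

play_rows --plan "0 0 0 -0.14 0;0 0 0 -0.14 0;0 0 0 -0.14 0;0 0 0 -0.14 0;0 0 0 -0.14 0;0 0 0 -0.14 0;0 0 0 -0.14 0;0 0 0 -0.14 0;0 0 0 0 0;0 0 0 0 0"

```text
t: 17.7
position: [456.2, 76.3, 148.1]
ee_rot: [-2.076, 0.284, 2.075]
ft_force: [0.3, -0.1, 0.2]
grip_width: 85.2
```

```bash
python3 f.py
python3 - <<'E'
from h import *
w=grab("wrist","pics/w17.png")
print(to(456.7,76.5,148))
E
```

```text
17.7 [456.21  76.29 148.14] F [ 0.33 -0.15  0.15] Ftool [-0.15  0.05 -0.35] Mtool [-0.02  0.01  0.  ] q7 -1.7028687295535172 heading y -105.62145954291609
[ 0.09 -0.31 -0.45]
```

View pics/w17.png

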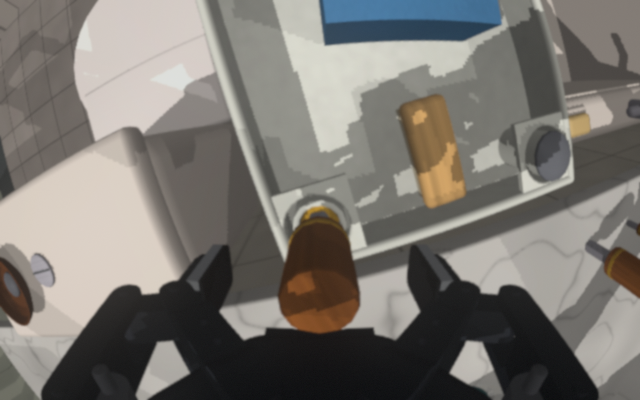

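play_rows --plan "0 -0.3 -0.4 0 1;0 0 0 0 1;0 0 0 0 1;0 0 0 0 1;0 0 0 0 1;0 0 0 0 1;0 0 0 0 1;0 0 0 0 1"

```text
t: 18.55
position: [456.5, 76.5, 148.0]
ee_rot: [-2.077, 0.282, 2.078]
ft_force: [0.8, 0.6, -1.9]
grip_width: 30.5
```

```bash
python3 f.py
```

```text
18.55 [456.54  76.46 148.01] F [ 0.84  0.63 -1.94] Ftool [ 1.94 -0.84 -0.65] Mtool [0.06 0.04 0.01] q7 -1.7000164612619548 heading y -105.44026802514941
```

play_rows --plan "0 0 0 0.14 1;0 0 0 0.14 1;0 0 0 0.07 1;0 0 0 0 1"

```text
t: 18.95
position: [456.6, 76.5, 148.0]
ee_rot: [-1.868, 0.598, 1.867]
ft_force: [-0.0, -1.6, -0.8]
grip_width: 30.6
```

```bash
python3 f.py; python3 look.py w18
```

```text
18.95 [456.57  76.46 148.03] F [-0.02 -1.58 -0.79] Ftool [ 0.79  1.3  -0.9 ] Mtool [0.01 0.09 0.21] q7 -1.9927556055787632 heading y -125.47294718474929
[456.54  76.49 148.03] 19.0 [ 0.38 -0.91 -1.66] [-0.26  0.03 -0.  ] -1.9913992961109503
```

View pics/w18.png

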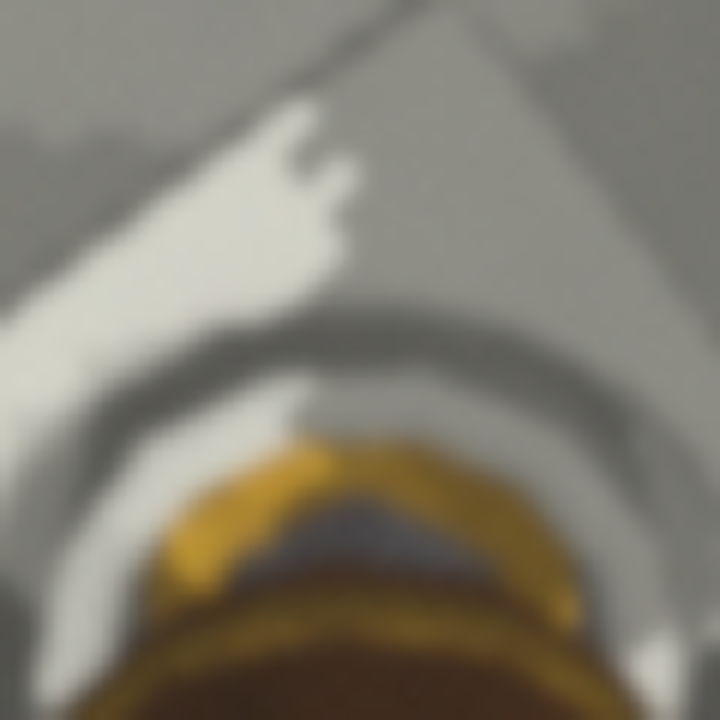

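play_rows --plan "0 0 0 0.14 1;0 0 0 0.14 1;0 0 0 0.14 1;0 0 0 0 1"

```text
t: 19.4
position: [456.6, 76.4, 148.1]
ee_rot: [-1.59, 0.909, 1.59]
ft_force: [-0.8, -1.1, 1.5]
grip_width: 30.9
```

```bash
python3 f.py
```

```text
19.4 [456.58  76.37 148.07] F [-0.81 -1.09  1.46] Ftool [-1.46  1.25 -0.53] Mtool [0.08 0.16 0.4 ] q7 -2.332647408698439 heading y -149.49621650622356
```

play_rows --plan "0 0 0 0.14 1;0 0 0 0.14 1;0 0 0 0 1"

```text
t: 19.7
position: [456.5, 76.4, 148.0]
ee_rot: [-1.395, 1.079, 1.394]
ft_force: [-0.1, -1.6, 0.6]
grip_width: 30.4
```

```bash
python3 f.py;python3 look.py w19
```

```text
19.7 [456.53  76.36 147.99] F [-0.05 -1.6   0.63] Ftool [-0.63  0.45 -1.53] Mtool [0.02 0.21 0.28] q7 -2.551651873607685 heading y -165.40943151193858
[456.54  76.38 148.01] 19.75 [-0.57 -1.11 -1.51] [-0.5   0.2  -0.06] -2.5497451650611347
```

View pics/w19.png

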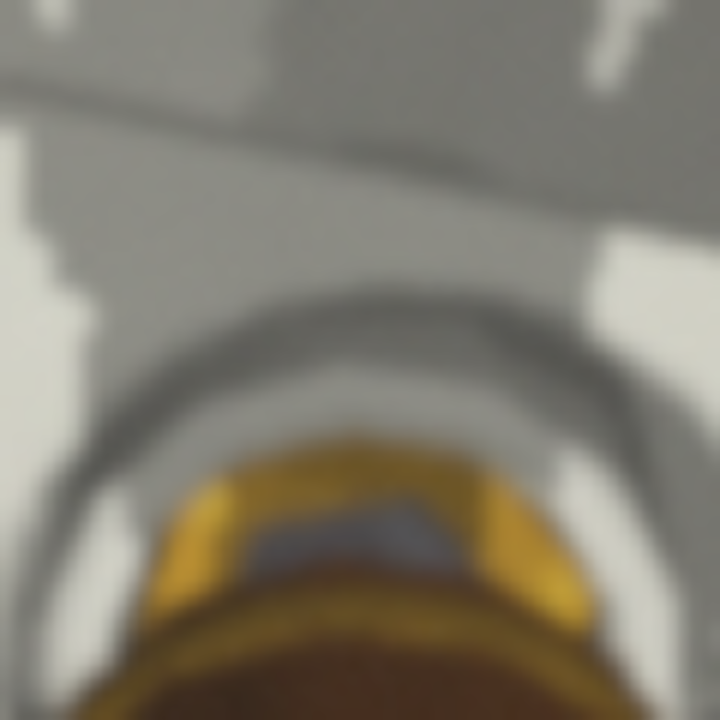

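play_rows --plan "0 0 0 0.07 1;0 0 0 0.07 1"

```text
t: 19.95
position: [456.5, 76.6, 148.0]
ee_rot: [-1.293, 1.153, 1.294]
ft_force: [0.3, -1.0, -1.5]
grip_width: 30.6
```

```bash
python3 f.py;python3 - <<'E'
from h import *
print(state()["effort"],state()["dq"])
E
python3 look.py w20; python3 f.py
```

```text
19.95 [456.47  76.55 148.02] F [ 0.31 -1.   -1.48] Ftool [ 1.48 -0.19 -1.02] Mtool [-0.02  0.18  0.1 ] q7 -2.66066463713448 heading y -173.43747310309612
[  0.19 -30.57   9.54 -18.75  -0.03  -0.03   0.58] [-0.11  0.11  0.18  0.   -0.16  0.07 -0.54]
[456.52  76.6  147.94] 20.0 [-1.21 -0.1  -0.36] [-0.24  0.02 -0.  ] -2.6629779890328065
20.0 [456.52  76.6  147.94] F [-1.21 -0.1  -0.36] Ftool [0.36 1.21 0.04] Mtool [0.   0.23 0.04] q7 -2.6629779890328065 heading y -173.59966348190596
```

View pics/w20.png

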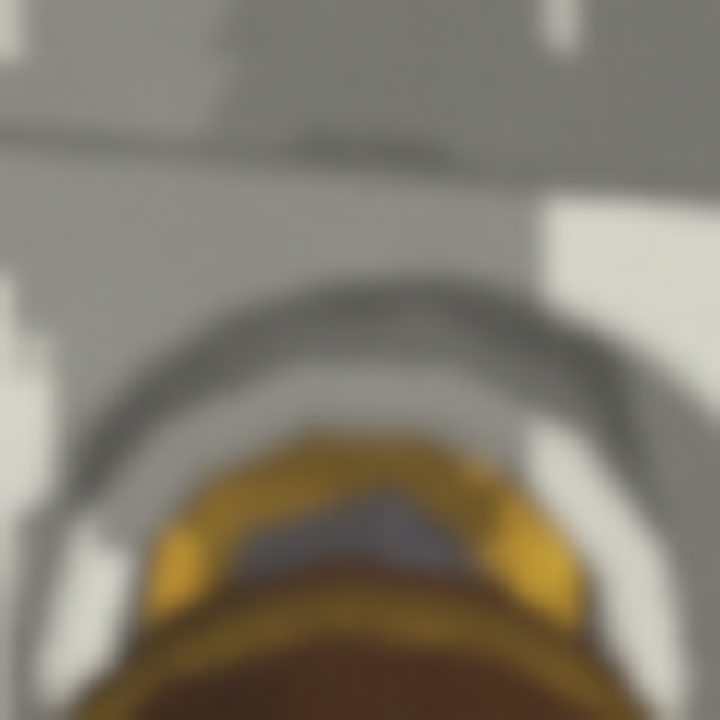

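play_rows --plan "0 0 0 0 0;0 0 0 0 0;0 0 0 0 0;0 0 0 0 0;0 0 0 0 0"

```text
t: 20.5
position: [456.7, 76.6, 148.2]
ee_rot: [-1.291, 1.154, 1.291]
ft_force: [0.6, 0.1, 0.1]
grip_width: 85.3
```

play_rows --plan "0 0 0 -0.14 0;0 0 0 -0.14 0;0 0 0 -0.14 0;0 0 0 -0.14 0;0 0 0 -0.14 0;0 0 0 -0.14 0;0 0 0 -0.14 0;0 0 0 -0.14 0;0 0 0 -0.14 0;0 0 0 0 1"

```text
t: 21.5
position: [456.7, 76.5, 148.3]
ee_rot: [-2.117, 0.21, 2.116]
ft_force: [0.1, -0.3, -0.4]
grip_width: 73.0
```

```bash
cat > m.py <<'E'
from h import *
st=state();r=R()
print(round(st["t"],2),st["position"],"Ft",r.T@st["ft_force"],"Mt",r.T@st["wrist_torque"],"q7",st["qpos"][6],"eff",st["effort"][4:],"hd",np.degrees(np.arctan2(r[1,1],r[0,1])),st["grip_width"])
E
python3 m.py
python3 - <<'E'
from h import *
print(to(456.6,76.5,148))
E
```

```text
21.5 [456.72  76.54 148.27] Ft [ 0.35  0.32 -0.19] Mt [ 0.02  0.02 -0.02] q7 -1.643958633420008 eff [ 0.13 -0.02  0.82] hd -101.38686207625366 73.03906516818486
[0.27 0.07 0.11]
```

play_rows --plan "0 0 0 0 1;0 0 0 0 1;0 0 0 0 1;0 0 0 0 1;0 0 0 0 1;0 0 0 0 1;0 0 0 0 1"

```text
t: 22.2
position: [456.7, 76.5, 148.2]
ee_rot: [-2.117, 0.212, 2.116]
ft_force: [-0.9, -1.1, 4.0]
grip_width: 30.9
```

```bash
python3 m.py; python3 look.py w21
```

```text
22.2 [456.72  76.47 148.2 ] Ft [-3.96  1.28  0.69] Mt [ 0.01 -0.19  0.27] q7 -1.6447164235727112 eff [-0.23 -0.3   0.  ] hd -101.42867215104701 30.86674130452102
[456.72  76.5  148.21] 22.25 [-0.84 -1.59  5.63] [-0.24  0.27  0.02] -1.644684812187033
```

View pics/w21.png

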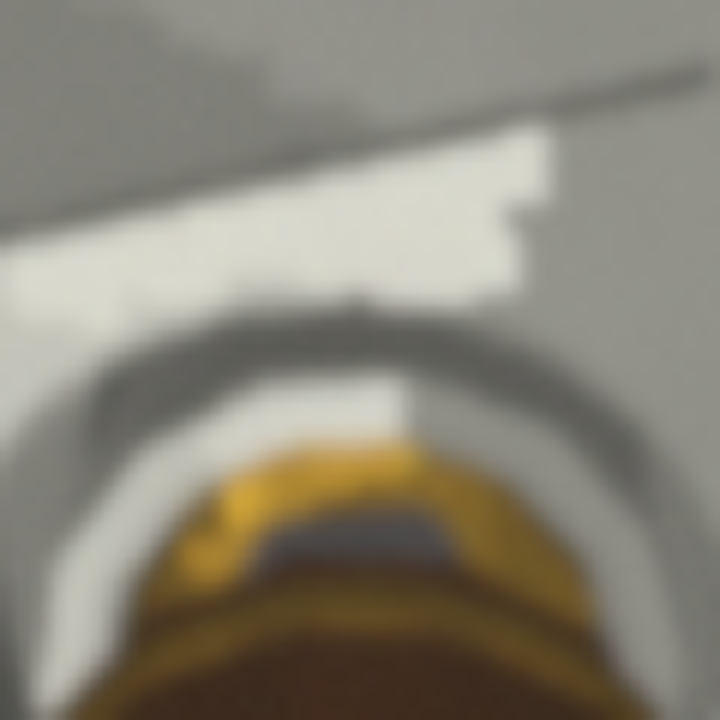

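play_rows --plan "0 0 0 0.12 1;0 0 0 0.12 1"

```text
t: 22.45
position: [456.7, 76.3, 148.2]
ee_rot: [-1.975, 0.446, 1.975]
ft_force: [-1.3, -1.3, 3.2]
grip_width: 30.8
```

```bash
python3 m.py; python3 look.py w22
```

```text
22.45 [456.69  76.35 148.22] Ft [-3.15  1.75  0.62] Mt [-0.26 -0.18  0.42] q7 -1.8516242457070513 eff [-0.24 -0.35  0.91] hd -115.44191479549775 30.848262224535596
[456.76  76.34 148.2 ] 22.5 [-1.12 -0.52  6.59] [-0.29  0.34  0.12] -1.8555673295068964
```

View pics/w22.png

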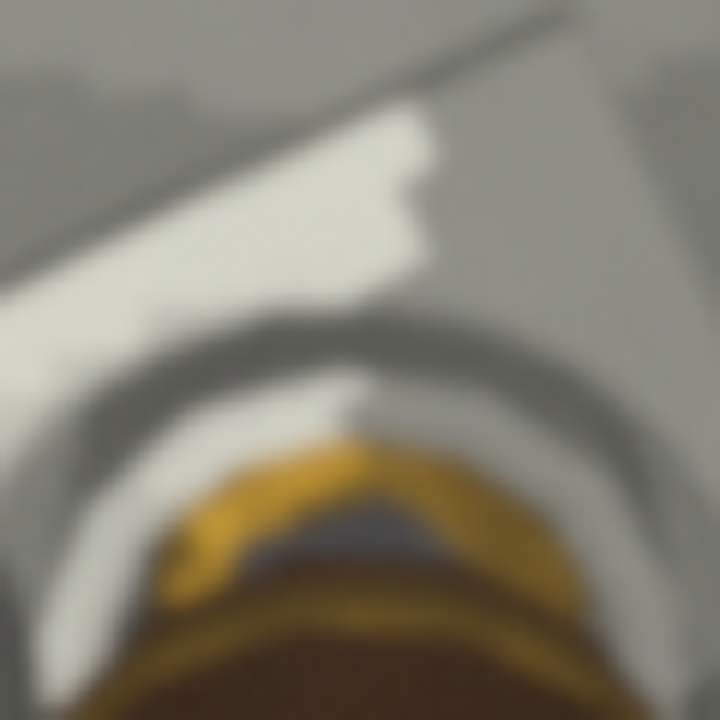

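play_rows --plan "0 0 0 0.12 1;0 0 0 0.12 1"

```text
t: 22.7
position: [456.6, 76.3, 148.2]
ee_rot: [-1.827, 0.649, 1.827]
ft_force: [-0.5, -1.4, 4.5]
grip_width: 30.7
```

```bash
python3 m.py; python3 look.py w23
```

```text
22.7 [456.65  76.33 148.2 ] Ft [-4.52  1.47 -0.49] Mt [-0.39  0.01  0.54] q7 -2.049837086359233 eff [-0.54 -0.39  0.64] hd -129.08159439426692 30.68246987501599
[456.72  76.32 148.19] 22.75 [-1.68 -1.03  6.8 ] [-0.36  0.46  0.04] -2.054259201582139
```

View pics/w23.png

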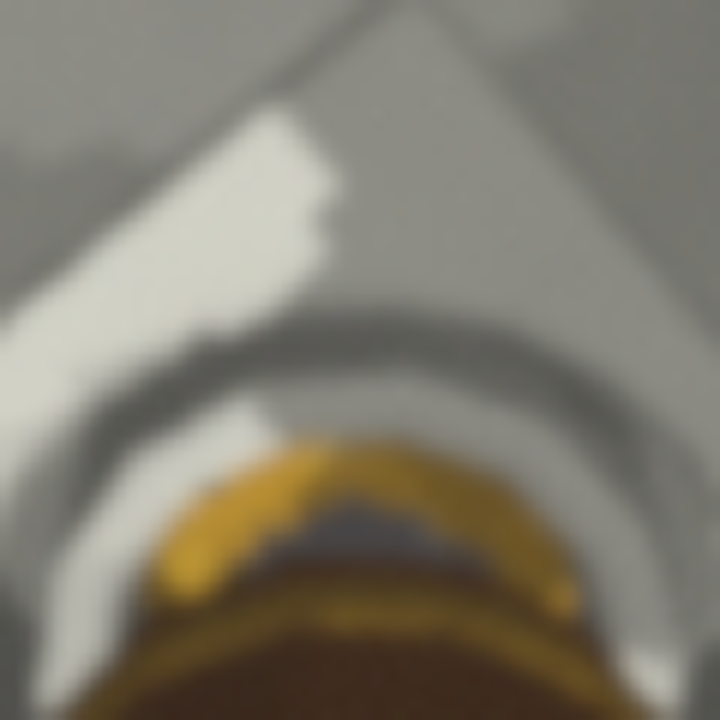

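play_rows --plan "0 0 0 0.14 1;0 0 0 0.14 1"

```text
t: 22.95
position: [456.6, 76.3, 148.2]
ee_rot: [-1.641, 0.858, 1.641]
ft_force: [-1.4, -1.3, 4.5]
grip_width: 30.8
```

```bash
python3 m.py; python3 look.py w24
```

```text
22.95 [456.6   76.29 148.22] Ft [-4.48  1.95 -0.28] Mt [-0.03  0.19  0.56] q7 -2.2785032789094664 eff [-0.35 -0.48  1.03] hd -145.20459477249207 30.827783718576573
[456.68  76.24 148.17] 23.0 [-1.01 -1.77  7.7 ] [-0.35  0.56 -0.08] -2.2836381917951667
```

play_rows --plan "0 0 0 0.14 1;0 0 0 0.14 1"

```text
t: 23.2
position: [456.7, 76.4, 148.2]
ee_rot: [-1.446, 1.036, 1.445]
ft_force: [-0.9, -0.2, 2.6]
grip_width: 30.9
```

```bash
python3 m.py; python3 look.py w25
```

```text
23.2 [456.66  76.35 148.24] Ft [-2.6   0.91  0.15] Mt [-0.02  0.11  0.3 ] q7 -2.50136991559298 eff [ 0.01 -0.4   1.17] hd -161.29134886353532 30.851855709815254
[456.69  76.41 148.15] 23.25 [-2.02 -1.19  9.3 ] [-0.27  0.55  0.03] -2.5059927723211213
```

View pics/w25.png

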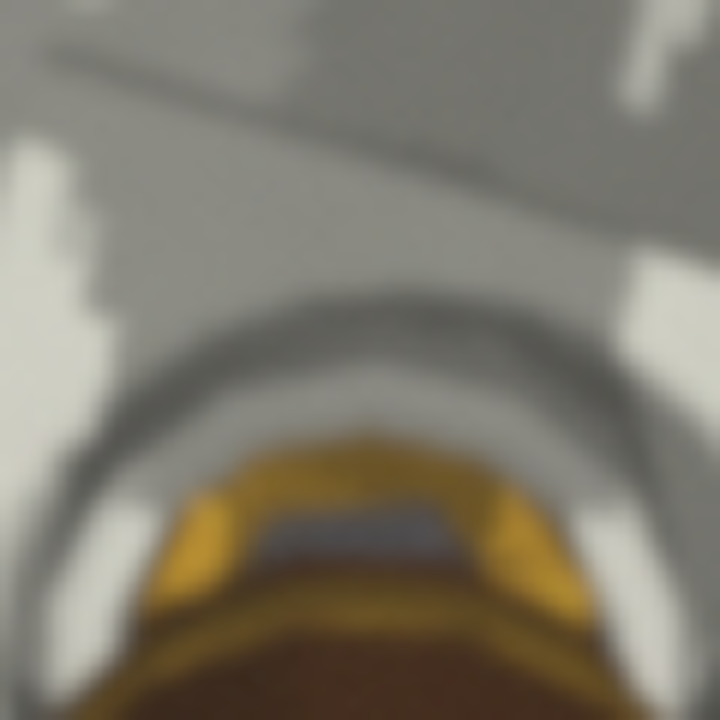

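play_rows --plan "0 0 0 0.14 1"

```text
t: 23.35
position: [456.6, 76.5, 148.2]
ee_rot: [-1.347, 1.114, 1.347]
ft_force: [-2.7, -2.6, 5.1]
grip_width: 30.7
```

```bash
python3 m.py
```

```text
23.35 [456.57  76.5  148.2 ] Ft [-5.13  3.11 -2.03] Mt [0.01 0.39 0.71] q7 -2.609048022474662 eff [-0.22 -0.77  1.56] hd -169.15458050476965 30.73250011482349
```

play_rows --plan "0 0 0 0.14 1"

```text
t: 23.45
position: [456.5, 76.3, 148.2]
ee_rot: [-1.244, 1.187, 1.244]
ft_force: [-2.0, -2.1, 4.9]
grip_width: 30.7
```

```bash
python3 m.py
python3 - <<'E'
from h import *
w=grab("wrist"); crop(w,280,150,360,250,7,"pics/w26.png")
E
python3 m.py
```

```text
23.45 [456.47  76.28 148.21] Ft [-4.88  2.1  -2.02] Mt [-0.3   0.38  0.57] q7 -2.719436362588386 eff [-0.42 -0.63  0.89] hd -177.28847053436533 30.693637158257502
23.5 [456.52  76.26 148.14] Ft [-9.57  2.74 -0.5 ] Mt [-0.07  0.22  0.8 ] q7 -2.7239549660731304 eff [-0.77 -0.77 -0.3 ] hd -177.6091911435445 30.892660798455378
```

View pics/w26.png

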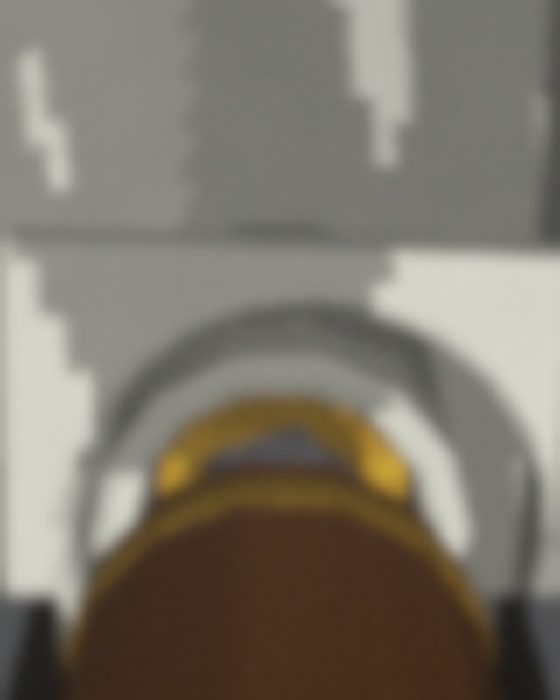

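play_rows --plan "-3 0 0 0 1;-6 0 0 0 1;-8 0 0 0 1;-10 0 0 0 1;-10 0 0 0 1;-10 0 0 0 1;-5 0 0 0 1;0 0 0 0 1;0 0 0 0 1"

```text
t: 24.4
position: [456.4, 76.8, 200.0]
ee_rot: [-1.247, 1.184, 1.248]
ft_force: [-0.6, -0.2, -1.8]
grip_width: 30.6
```

```bash
python3 m.py
python3 - <<'E'
from h import *
w=grab("wrist","pics/w27.png"); t=grab("top"); crop(t,190,35,330,250,2.79,"pics/t27.png")
print(to(585.5,-48,200),R())
E
```

```text
24.4 [456.43  76.82 200.04] Ft [ 1.83  0.63 -0.13] Mt [ 0.05 -0.02  0.  ] q7 -2.801960856348357 eff [ 0.02 -0.01 -0.01] hd -177.02180488866944 30.61224427564673
[  -0.29 -122.61 -131.11] [[-0.   -1.   -0.05]
 [-0.   -0.05  1.  ]
 [-1.    0.   -0.  ]]
```

View pics/w27.png

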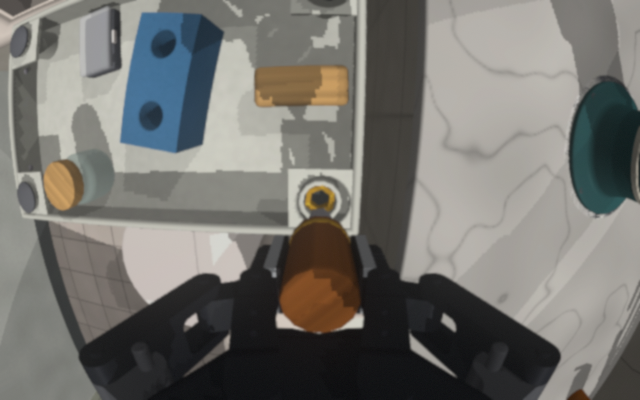

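View pics/t27.png

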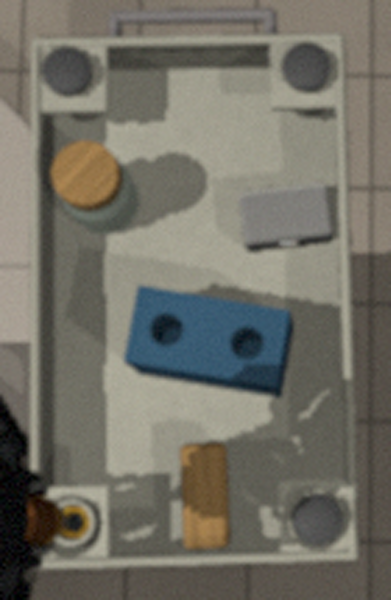

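Run:
```python
from h import *
t=grab("top");w=grab("wrist")
for x,y in((247.5,342),(167,330)):
    p=onz(t,190+x/2.79,35+y/2.79,117.5);print("top",p)
for u,v in((163.5,44),(150,116)): print("wrist",onz(w,u,v,117.5))
print("post wrist",onz(w,320,199,103.5),"top",onz(t,190+72/2.79,35+521/2.79,103.5))
print(to(586,-47,200),to(594,11,200))
s=grab("scene");crop(s,330,170,410,230,8,"pics/s27.png")
```

```text
top [585.38 -47.74 117.5 ]
top [593.61   9.78 117.5 ]
wrist [585.24 -46.42 117.5 ]
wrist [595.4   11.38 117.5 ]
post wrist [456.04  76.87 103.5 ] top [457.48  76.68 103.5 ]
[  -0.24 -123.11 -129.97] [  -0.27 -134.08  -72.45]
```

View pics/s27.png

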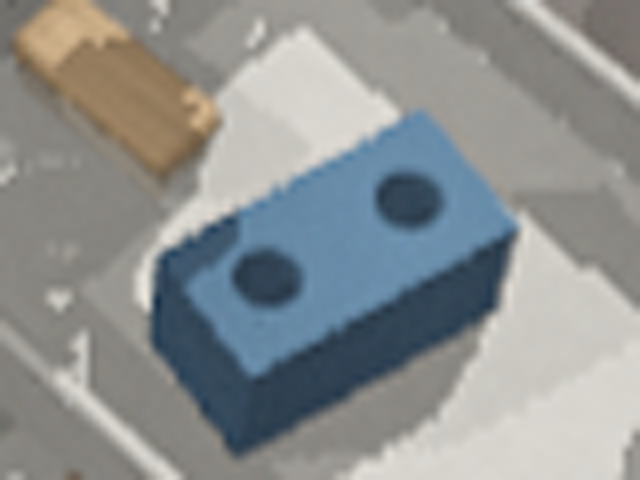

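play_rows --plan "0 -10 -5 0 1;0 -22 -12 0 1;0 -25 -14 0 1;0 -25 -14 0 1;0 -25 -14 0 1;0 -18 -9 0 1;0 -9.6 -4.8 0 1;0 0 0 0 1;0 0 0 0 1;0 0 0 0 1"

```text
t: 25.65
position: [593.9, 11.6, 199.9]
ee_rot: [-1.246, 1.184, 1.249]
ft_force: [0.5, -0.3, -0.8]
grip_width: 30.7
```

```bash
python3 m.py
python3 - <<'E'
from h import *
w=grab("wrist"); crop(w,270,150,370,250,7,"pics/w28.png")
print(to(594.5,10.6,200))
for p in([594.5,10.6,117.5],):print((proj(w,p)-[270,150])*7)
E
```

```text
25.65 [593.85  11.56 199.9 ] Ft [ 0.76 -0.53 -0.37] Mt [ 0.02  0.02 -0.04] q7 -2.6166118653565067 eff [ 0.02 -0.01 -0.  ] hd -177.01516469018244 30.690051277839636
[ 0.01 -0.45 -1.08]
[342.54 365.2 ]
```

View pics/w28.png

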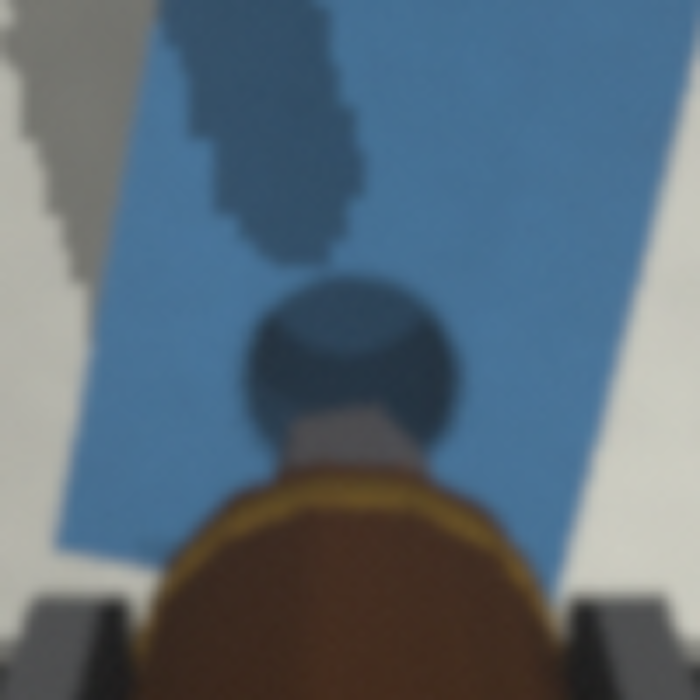

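play_rows --plan "5 -0.3 -0.3 0 1;7 0 0 0 1;6 0 0 0 1;2 0 0 0 1;0 0 0 0 1;0 0 0 0 1"

```text
t: 26.3
position: [595.2, 10.4, 180.1]
ee_rot: [-1.247, 1.185, 1.247]
ft_force: [0.1, -0.9, -1.5]
grip_width: 30.5
```

```bash
python3 m.py
python3 - <<'E'
from h import *
w=grab("wrist"); crop(w,270,150,370,250,7,"pics/w29.png")
s=grab("scene");crop(s,330,130,430,230,7,"pics/s29.png")
E
```

```text
26.3 [595.18  10.37 180.11] Ft [ 1.54 -0.04 -0.94] Mt [ 0.03 -0.03 -0.04] q7 -2.598391266745865 eff [0.01 0.01 0.  ] hd -177.05850732211488 30.47705147474126
```

View pics/w29.png

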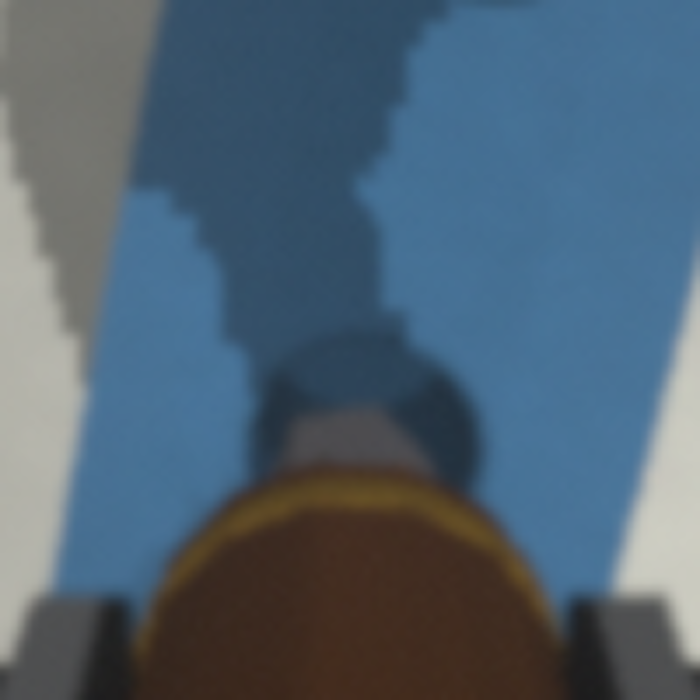

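View pics/s29.png

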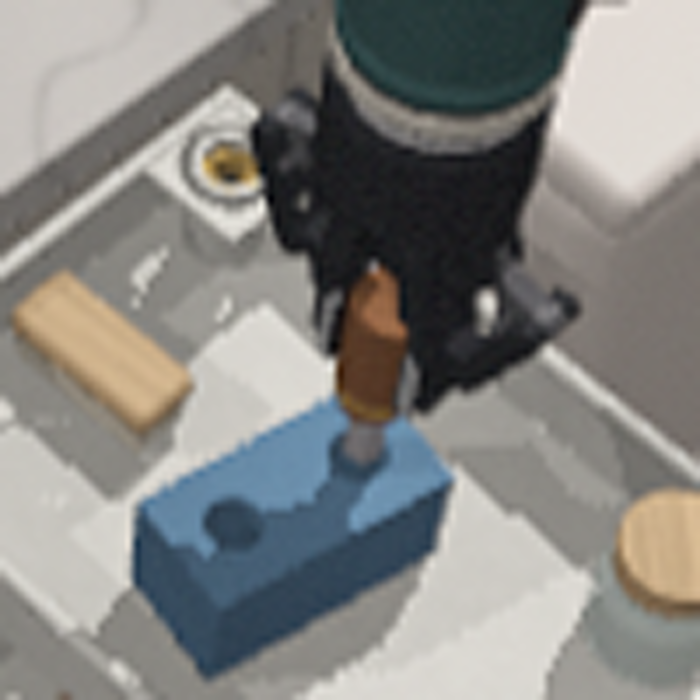

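play_rows --plan "3 0.6 -0.8 0 1;4 0 0 0 1;4 0 0 0 1;4 0 0 0 1;0 0 0 0 1"

```text
t: 26.9
position: [594.1, 9.8, 164.3]
ee_rot: [-1.247, 1.185, 1.248]
ft_force: [-0.6, 1.2, -0.5]
grip_width: 31.0
```

```bash
python3 m.py
python3 - <<'E'
from h import *
w=grab("wrist"); crop(w,270,150,370,250,7,"pics/w30.png")
E
```

```text
26.9 [594.11   9.75 164.33] Ft [0.48 0.51 1.22] Mt [-0.05 -0.01 -0.08] q7 -2.583255777075675 eff [-0.02 -0.07  0.03] hd -177.0477346799772 30.976503315873835
```

View pics/w30.png

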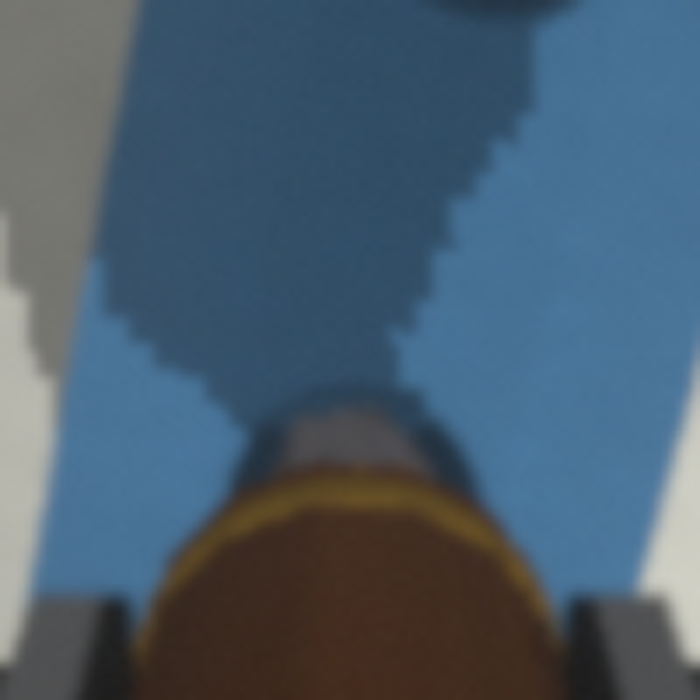

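play_rows --plan "5 0 0 0 1;6 0 0 0 1;6 0 0 0 1;5 0 0 0 1;3 0 0 0 1;0 0 0 0 1"

```text
t: 27.55
position: [594.3, 9.7, 139.5]
ee_rot: [-1.247, 1.185, 1.248]
ft_force: [0.1, 1.0, -1.3]
grip_width: 30.4
```

```bash
python3 m.py
```

```text
27.55 [594.27   9.65 139.54] Ft [ 1.3  -0.12  0.95] Mt [-0.05  0.02 -0.03] q7 -2.5603402078031614 eff [-0.02 -0.04  0.02] hd -177.0535730886898 30.442435943357047
```

play_rows --plan "1 0 0 0 1;1 0 0 0 1;1 0 0 0 1;0 0 0 0 1"

```text
t: 27.95
position: [594.5, 9.7, 137.1]
ee_rot: [-1.247, 1.184, 1.247]
ft_force: [-0.1, -0.8, -1.7]
grip_width: 30.7
```

```bash
python3 m.py
python3 - <<'E'
from h import *
s=grab("scene");crop(s,330,130,430,230,7,"pics/s31.png")
E
```

```text
27.95 [594.54   9.72 137.06] Ft [ 1.67  0.18 -0.75] Mt [-0.03  0.03 -0.01] q7 -2.557592759194203 eff [ 0.   -0.02  0.01] hd -177.04380556487226 30.699265696750476
```

View pics/s31.png

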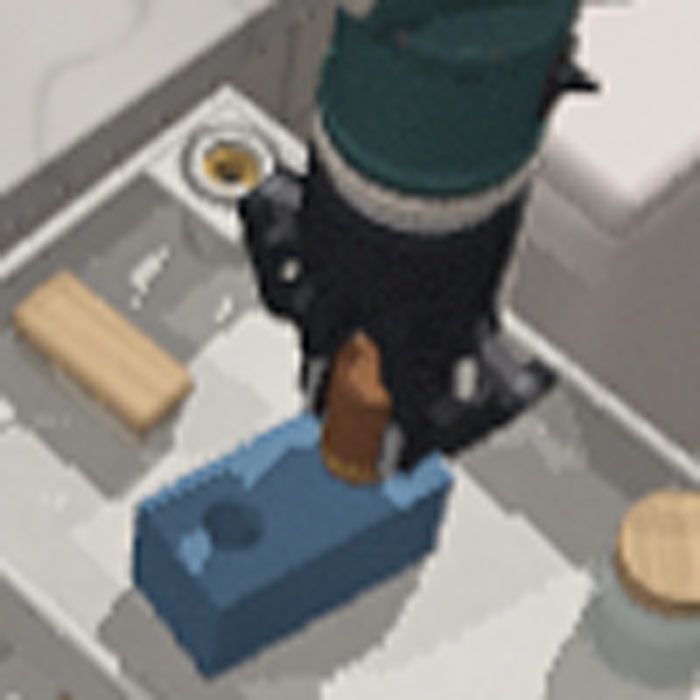

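play_rows --plan "0.8 0 0 0 1;0.8 0 0 0 1;0.8 0 0 0 1;0 0 0 0 1"

```text
t: 28.4
position: [594.5, 9.7, 134.6]
ee_rot: [-1.247, 1.184, 1.247]
ft_force: [-0.3, 0.6, -1.4]
grip_width: 30.7
```

```bash
python3 m.py
```

```text
28.4 [594.5    9.71 134.57] Ft [1.36 0.27 0.58] Mt [ 0.01 -0.01 -0.01] q7 -2.555363547529722 eff [ 0.   -0.01  0.01] hd -177.04714033185732 30.711629009127133
```

play_rows --plan "0.6 0 0 0 1;0.6 0 0 0 1;0 0 0 0 1"

```text
t: 28.7
position: [594.6, 9.6, 134.4]
ee_rot: [-1.246, 1.184, 1.247]
ft_force: [-3.5, 1.1, 5.9]
grip_width: 30.9
```

```bash
python3 m.py
```

```text
28.7 [594.63   9.64 134.35] Ft [-5.87  3.4   1.33] Mt [ 0.06 -0.2   0.61] q7 -2.554223036819892 eff [-0.22 -0.84  0.  ] hd -177.05263048118272 30.94838852867937
```

Contact: the handle is resting on the stand's top at 134.4, close to the 134 I predicted. Now I'll release and rise.

play_rows --plan "-0.5 0 0 0 1;0 0 0 0 0;0 0 0 0 0;0 0 0 0 0;0 0 0 0 0;0 0 0 0 0;0 0 0 0 0"

```text
t: 29.4
position: [594.6, 9.7, 134.0]
ee_rot: [-1.247, 1.184, 1.247]
ft_force: [0.7, -0.6, 0.5]
grip_width: 85.2
```

```bash
python3 m.py
python3 - <<'E'
from h import *
w=grab("wrist","pics/w32.png")
E
```

```text
29.4 [594.55   9.67 133.97] Ft [-0.5  -0.72 -0.61] Mt [-0.    0.02  0.01] q7 -2.5547473794811073 eff [ 0.01 -0.   -0.  ] hd -177.04877469449923 85.18809360429736
```

View pics/w32.png

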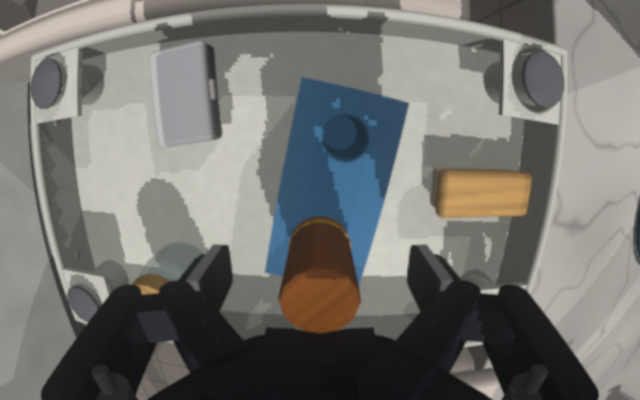

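play_rows --plan "-10 0 0 0 0;-20 0 0 0 0;-20 0 0 0 0;-20 0 0 0 0;-20 0 0 0 0;-20 0 0 0 0;0 0 0 0 0;0 0 0 0 0"

```text
t: 30.25
position: [594.6, 9.8, 244.3]
ee_rot: [-1.247, 1.183, 1.247]
ft_force: [0.1, 0.0, -0.2]
grip_width: 85.3
```

```bash
python3 m.py
python3 - <<'E'
from h import *
s=grab("scene");crop(s,330,130,430,230,7,"pics/s33.png")
w=grab("wrist","pics/w33.png"); t=grab("top"); crop(t,190,35,330,250,2.79,"pics/t33.png")
E
```

```text
30.25 [594.57   9.79 244.32] Ft [ 0.21 -0.12  0.03] Mt [-0.02 -0.03  0.01] q7 -2.6520138610231707 eff [ 0.04 -0.02 -0.01] hd -177.04468640906103 85.26286011982208
```

View pics/s33.png

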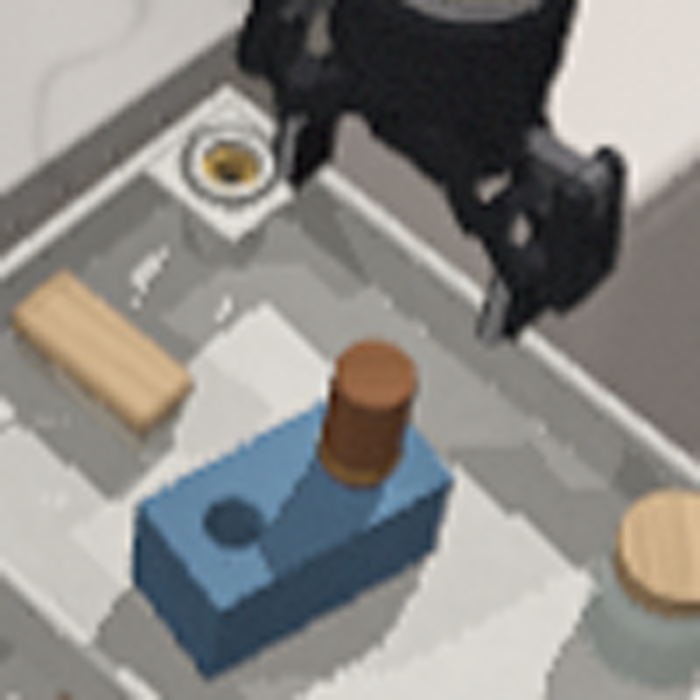

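View pics/w33.png

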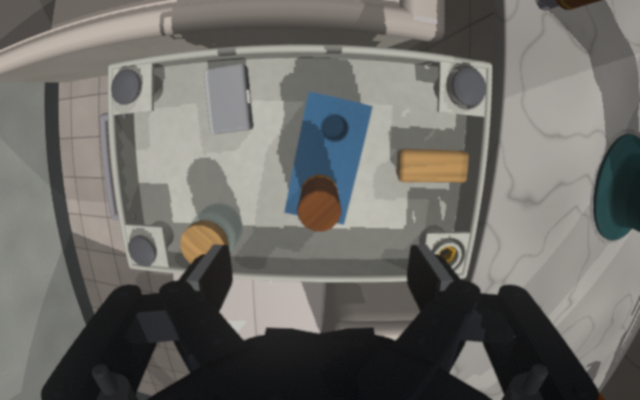

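Run:
```python
from cell import job_done
print(job_done())
```

```text
the job is handed in; nothing more can be done
None
```

I tightened the nut, stood the driver back upright in hole b of the stand and let go. The job was handed in at about 30 s of the 72 s allowed. I couldn't read the nut angle, so that it sits at its stop is inferred.

**Driver:** I took the 32 mm one from the stand. The other two on the counter measured about 41 mm and 19 mm.

**Turning:** I lined the driver up with the hex socket by wrist camera. It went in about 17 mm below the rim with almost no force. The hand turned about 294° clockwise, then I regripped twice.

**Evidence for the stop:**
- **Driver held still:** in the camera the driver stopped turning. It slipped in the grip through about 50° after the first regrip and 75° after the second.
- **Resisting torque:** I saw peaks of 0.26 to 0.39 N m, well above the 0.08 N m thread friction.
- **What disagreed:** other torque readings during the same slipping were close to zero. My reading of the driver's angle from the pictures was only good to about 5°.

**Last checks:** the final pictures show the driver upright with its handle down on the stand and the stand upright. The jar, pill box and brush look unmoved. The gripper is open, about 70 mm above the driver, with no force on it.

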